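# Change over the choke modules on an inspection turntable

## Robot

A 7-joint arm with a two-finger parallel gripper is mounted at the origin on the work surface. World frame = base frame: x ahead of the robot, y to its left, z up, the work surface at z = 0. Lengths are in m, angles in rad, forces in N, time in s.
With the tool pointing down it reaches from about 0.4 to 0.85 m from the base axis. Payload 6.9 kg.
Tool frame: the origin (TCP) lies midway between the tips of the shut fingers; the grasp point (between the pads) lies 19 mm behind it; z points along the fingers, y is the line along which they close (so a half turn about z gives the same grasp; the last joint's range is limited). The gripper opens to 85 mm and grips with 20 to 120 N. Pads are 22 mm wide; open, the fingers measure 114 mm over their backs; the gripper's body (76 mm by 85 mm) begins 54 mm behind the grasp point. The pads swing forward as they close: fully open they stand 13 mm farther back than shut.
Start: joints at [1.427, 0.507, -0.238, 1.5, 0.126, 1.149, -0.155], TCP at [0.154, -0.606, 0.231] pointing down, gripper open.
Joint ranges: [-3.08, 3.08], [-0.24, 2.05], [-1.43, 1.35], [0, 2.5], [-1.52, 4.66], [0.17, 1.96], [-2.89, 2.89]. Speed limits (rad/s): [2.39, 2.39, 3.14, 3.14, 3.14, 3.14, 3.14].

## Interface

Orientations are given as a unit quaternion [w, x, y, z].
In Python, from plant import robot, cams, workorder gives the robot as it stands (robot), with the cameras (cams) and the job (workorder).
- The arm moves only by the shell command python3 steer.py FILE [OPENING], which reads ROWS from the file FILE. ROWS is a JSON object whose key "moves" holds a list of rows, 1 to 8 of them, each of 4 numbers: dx, dy, dz in m, then a turn about the tool's z in rad; each row is the pose to reach, as a shift and turn from the pose commanded when the command began, along the tool's axes at that moment; what a row does not reach only later rows make up. A row lasts 1/10 s, in which the tool goes at most 0.05 m and 0.15 rad, less where a joint would pass 70% of its speed; a pose out of reach is approached as far as the arm can. OPENING is the finger opening in m, set as the command begins (- or left out keeps the last). The fingers move at their own pace and stop on an object; the grip force is fixed at half the most. Time passes only in rows, so rows that do not move let the fingers close. It prints the time, the measured TCP pose, the force, the opening and the grip force at its end. Input that does not fit is refused with a message, and nothing moves.
- robot.read_state(): the state, without advancing time (a new reading comes with each control period).
- cams.snapshot(name): name is "scene" or "top" or "wrist"; returns a dict with "pixels" (420x560x3 uint8, blue, green, red), "fovy" (degrees; the focal length in pixels is half the picture's height over the tangent of half this angle, whatever the lens; pixels are square), "cx", "cy" (the principal point, pixels), "extrinsics" (4x4, takes a point from camera to world coordinates); the wrist camera has in their place "T_tool_cam" (4x4, takes a point from camera to tool coordinates, whose origin is the TCP and whose axes are the flange's). Camera axes: x right, y down, z forward; pixel columns grow to the right and rows downward; lengths in m; the calibration is good to about 2 mm. The wrist camera is an equidistant fisheye: a pixel r from the principal point sees the ray r / f radians off the axis. A picture is of the moment at which its call begins: read the wrist's pose just before it. There is no depth.
- workorder.close_job(): hands the job in; it is judged then, once.
The state is a dict: "time": time; "qpos": joint angles; "joint_velocities": joint speeds; "joint_torque": joint torques, N m; "tool_pos": TCP position; "eef_rot": TCP orientation; "wrist_force": force on the tool from outside, world axes, zero at the start; "wrist_torque": the same for the moment, N m; "finger_gap": finger opening in m; "grip_force": force on a finger pad.
Only numpy, scipy, OpenCV 4.12 (cv2) and the standard library are available. Lean on these libraries where they do the work, as an engineer would, in place of code of your own. Each camera call takes 0.05 s, during which the arm holds its last target. There are 200 camera calls.

## Task

The inspection turntable starts with inspected choke modules in its cradles. Turn it a quarter turn anticlockwise (seen from above) to its other detent, the loading position, and there change the batch: lay all the inspected modules flat in the black tray, side by side, and lay every new module from the bench in a cradle, head on the side away from the handle post as the others were. Then turn the table back to the detent it started from. Each module has a heavy head: grip it at its balance point on the rail and keep it level all the time; do not disturb the other things on the bench.

Things in the scene. Friction and masses are not known exactly. Their poses are not given: they have to be found in the camera images.
- new1: New choke module, 0.36 kg (+-25%): aluminium rail 150 (x) x 18 (y) x 26 (z) mm with a heavy dark, copper-banded head around its +x end, 30 long, 34 wide, 44 tall (x 45 to 75 mm). Undersides flush. Origin: mid-length, on the underside; x to the head, z up. Balance point: x = +27 mm, 18 mm short of the head. Starts on the bench to the right of the turntable, or is absent (None).
- new2: New choke module, 0.36 kg (+-25%): aluminium rail 150 (x) x 18 (y) x 26 (z) mm with a heavy dark, copper-banded head around its +x end, 30 long, 34 wide, 44 tall (x 45 to 75 mm). Undersides flush. Origin: mid-length, on the underside; x to the head, z up. Balance point: x = +27 mm, 18 mm short of the head. Starts on the bench to the right of the turntable, or is absent (None).
- new3: New choke module, 0.36 kg (+-25%): aluminium rail 150 (x) x 18 (y) x 26 (z) mm with a heavy dark, copper-banded head around its +x end, 30 long, 34 wide, 44 tall (x 45 to 75 mm). Undersides flush. Origin: mid-length, on the underside; x to the head, z up. Balance point: x = +27 mm, 18 mm short of the head. Starts on the bench to the right of the turntable, or is absent (None).
- tested1: Already inspected choke module, 0.36 kg (+-25%): aluminium rail 150 (x) x 18 (y) x 26 (z) mm with a heavy dark, copper-banded head around its +x end, 30 long, 34 wide, 44 tall (x 45 to 75 mm). Undersides flush. Origin: mid-length, on the underside; x to the head, z up. Balance point: x = +27 mm, 18 mm short of the head. Starts in a cradle of the turntable, or is absent (None).
- tested2: Already inspected choke module, 0.36 kg (+-25%): aluminium rail 150 (x) x 18 (y) x 26 (z) mm with a heavy dark, copper-banded head around its +x end, 30 long, 34 wide, 44 tall (x 45 to 75 mm). Undersides flush. Origin: mid-length, on the underside; x to the head, z up. Balance point: x = +27 mm, 18 mm short of the head. Starts in a cradle of the turntable, or is absent (None).
- tested3: Already inspected choke module, 0.36 kg (+-25%): aluminium rail 150 (x) x 18 (y) x 26 (z) mm with a heavy dark, copper-banded head around its +x end, 30 long, 34 wide, 44 tall (x 45 to 75 mm). Undersides flush. Origin: mid-length, on the underside; x to the head, z up. Balance point: x = +27 mm, 18 mm short of the head. Starts in a cradle of the turntable, or is absent (None).
- deck_center (a point): Centre of the turntable's round dark steel deck (300 mm across), on its upper face, 40 mm above the bench; axes turn with the deck, z up. The handle post is at its -x side, heads of loaded modules point to its +x. Five parallel cradles lie side by side at y = -116, -58, 0, 58, 116 mm.
- cradle1 (a point): Cradle at y = -116 mm of the deck: where a loaded module's origin goes, on the deck's upper face; axes as the deck's, head to +x. Two pairs of white ribs, 24 mm long, 14 mm high: 27 mm apart inside at x = -50 mm for the rail, 43 mm apart at x = +60 mm for the head. Fits one way round; nothing stands beside the balance point.
- cradle2 (a point): Cradle at y = -58 mm of the deck: where a loaded module's origin goes, on the deck's upper face; axes as the deck's, head to +x. Ribs as in cradle1.
- cradle3 (a point): Cradle at y = 0 mm of the deck: where a loaded module's origin goes, on the deck's upper face; axes as the deck's, head to +x. Ribs as in cradle1.
- cradle4 (a point): Cradle at y = 58 mm of the deck: where a loaded module's origin goes, on the deck's upper face; axes as the deck's, head to +x. Ribs as in cradle1.
- cradle5 (a point): Cradle at y = 116 mm of the deck: where a loaded module's origin goes, on the deck's upper face; axes as the deck's, head to +x. Ribs as in cradle1.
- handle_top (a point): Top centre of the turntable's upright round handle post, 60 mm above the deck: black grip 24 mm across over its upper 34 mm, a 14 mm steel stem below. It stands at x = -122 mm, y = 0 of deck_center, on the side away from the heads.
- deck (a joint): Turntable angle, rad, anticlockwise from above; starts at 0, the inspection position; pi/2, a quarter turn on, is the loading position. End stops there are its two detents. An over-centre spring holds it against the nearer one (up to 0.4 N m, 3 to 4 N at the handle; friction 0.05 N m). Two dark steel blocks with brass marks beside the deck show where the handle stands at each.
- tray: Black open tray, fixed, 200 (x) x 220 (y) mm outside, walls 5 mm thick and 18 mm high, floor 5 mm above the bench. Origin: centre of its underside; sides along x and y. To the left of the turntable.
- solder_reel: Bystander, to be left alone: aluminium solder reel 52 mm across, 38 mm high. Origin: on its underside, centre.
- screwdriver: Bystander, to be left alone: screwdriver 170 mm long, lying. Origin: on its underside, at the middle of its length.
- flux_bottle: Bystander, to be left alone: white bottle 36 mm across, 75 mm high. Origin: on its underside, centre.
- spray_can: Bystander, to be left alone: spray can 52 mm across, 170 mm high. Origin: on its underside, centre.
- cutoff_cup: Bystander, to be left alone: clear cup 56 mm across, 50 mm high. Origin: on its underside, centre.
- amp_board: Bystander, to be left alone: green circuit board 100 x 130 mm with parts to 36 mm high. Origin: on its underside, centre.
- paste_jar: Bystander, to be left alone: grey jar 48 mm across, 45 mm high. Origin: on its underside, centre.

How it is judged:
By the outcome, as a careful person would: the job done as asked, in the order asked, and still so for the second after the job is handed in, with the robot touching nothing.
Of new1, new2, new3 only 2 to 3 are there at a start; the rules pass over those that are not, and their reading is None.
Of tested1, tested2, tested3 only 2 to 3 are there at a start; the rules pass over those that are not, and their reading is None.
At some moment in a run one of new1, new2, new3, tested1, tested2, tested3 may be knocked a few centimetres aside while the robot is not near it.
It also fails if it takes over 210 s, if anything falls off the work surface, if the arm or the gripper's body presses on something with over 40 N, if the wrist force passes 120 N, or if a joint passes its speed limit or range.

## Working session

There is one attempt and no reset: what is moved stays moved. The work goes in short steps, Python scripts to look and compute and a shell command to move; the robot and the scene stay as the last step left them, time stands still between calls to the robot, and variables do not carry over. Pictures are saved under pics/ and viewed, at most 14 in all, crops included, and the job is handed in when it is done.

```bash
ls; mkdir -p pics
cat > h.py <<'E'
import numpy as np,cv2,sys
from plant import robot, cams, workorder
def snap(n,f):
    s=robot.read_state(); d=cams.snapshot(n); cv2.imwrite('pics/'+f,d['pixels']); return s,d
E
python3 - <<'E'
from h import *
for n in('top','scene'):
    s,d=snap(n,n+'0.png'); np.savez('cal_'+n,E=d['extrinsics'],f=210/np.tan(np.radians(d['fovy'])/2),cx=d['cx'],cy=d['cy']); print(n,d['fovy'],d['cx'],d['cy'],np.round(d['extrinsics'],3).tolist())
print(s)
E
```

```text
pics
plant.py
steer.py
top 45.31680215332782 274.43498192249496 216.67147918265613 [[-0.0, -0.996, 0.094, 0.442], [-1.0, -0.001, -0.011, -0.0], [0.011, -0.094, -0.996, 1.415], [0.0, 0.0, 0.0, 1.0]]
scene 45.26436088512675 274.74943014859866 209.62336792207032 [[-0.763, 0.369, -0.53, 1.212], [0.646, 0.403, -0.649, 0.756], [-0.026, -0.837, -0.546, 0.725], [0.0, 0.0, 0.0, 1.0]]
{'time': 0.05, 'qpos': array([ 1.42751698,  0.50829717, -0.23751618,  1.50112948,  0.12570372,
        1.14888189, -0.15479355]), 'joint_velocities': array([-4.24286236e-05, -2.78346862e-03,  3.93506385e-05, -2.44064822e-03,
        7.96792315e-04,  1.32694051e-03,  1.08932345e-03]), 'joint_torque': array([-4.21490025e-03, -6.22452736e+01, -2.19654121e+00, -2.50509274e+01,
        1.28689315e-02,  7.72861502e-03,  9.29642880e-06]), 'tool_pos': array([ 0.15368587, -0.60529992,  0.23045578]), 'eef_rot': array([-8.53940356e-04,  9.92272128e-01,  1.24077714e-01, -1.28124518e-04]), 'wrist_force': array([-0.92957079, -0.48398069, -0.95843277]), 'wrist_torque': array([-0.03599405, -0.00138207, -0.01633376]), 'grip_force': 0.0, 'finger_gap': 0.08525791576392495}
```

```bash
python3 -c "
import cv2
a=cv2.imread('pics/top0.png');cv2.imwrite('pics/t.png',cv2.resize(a,(800,600),interpolation=cv2.INTER_CUBIC))"
```

```text
(no output)
```

View pics/t.png

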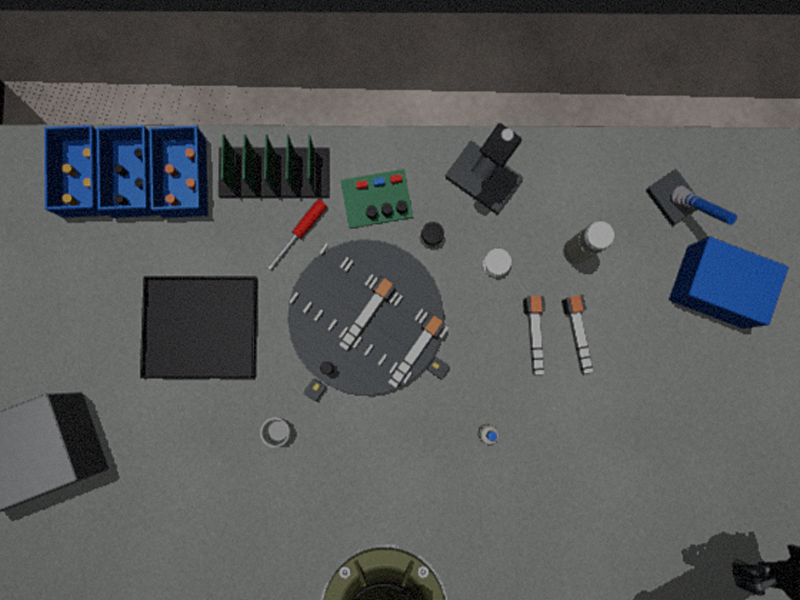

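View pics/scene0.png

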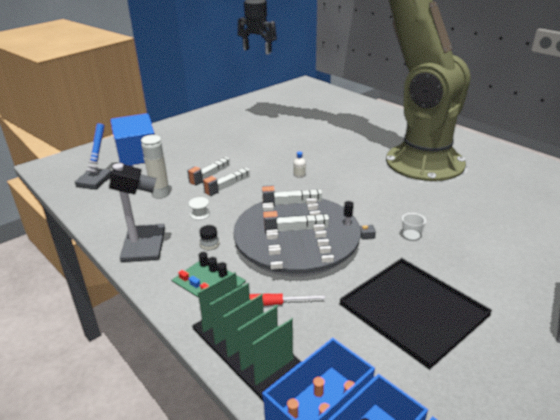

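The top view (800 px scale) shows two new modules at about (536,335) and (580,335), and two tested modules on the deck with heads at (384,288) and (432,325). The handle is at (327,368), the tray spans (141–257, 277–378), and the second stop block is at (438,368). The scene view shows the same: two new and two tested.

```bash
cat >> h.py <<'E'
class Cam:
    def __init__(s,d,st=None):
        s.f=210/np.tan(np.radians(d['fovy'])/2); s.c=np.array([d['cx'],d['cy']]); s.fish=st is not None
        if s.fish:
            from scipy.spatial.transform import Rotation as R
            T=np.eye(4); q=st['eef_rot']; T[:3,:3]=R.from_quat(np.r_[q[1:],q[0]]).as_matrix(); T[:3,3]=st['tool_pos']; s.E=T@d['T_tool_cam']
        else: s.E=np.array(d['extrinsics'])
    def ray(s,p):
        q=(np.array(p,float)-s.c)/s.f
        if s.fish:
            r=np.hypot(*q); v=np.r_[q*np.sinc(r/np.pi),np.cos(r)]
        else: v=np.r_[q,1]
        v=s.E[:3,:3]@v; return s.E[:3,3],v/np.linalg.norm(v)
    def at(s,p,z): o,v=s.ray(p); return o+v*(z-o[2])/v[2]
    def px(s,P):
        v=s.E[:3,:3].T@(np.array(P)-s.E[:3,3])
        if s.fish:
            r=np.hypot(*v[:2]); return s.c+v[:2]/r*np.arctan2(r,v[2])*s.f
        return s.c+s.f*v[:2]/v[2]
def tri(a,pa,b,pb):
    o,u=a.ray(pa);p,v=b.ray(pb); k=np.linalg.lstsq(np.c_[u,-v],p-o,rcond=None)[0]
    A,B=o+u*k[0],p+v*k[1]; return (A+B)/2,np.linalg.norm(A-B)
def crop(img,x,y,w,h,k,f): cv2.imwrite('pics/'+f,cv2.resize(img[y:y+h,x:x+w],None,fx=k,fy=k,interpolation=cv2.INTER_CUBIC))
def yaw(q): # world angle of tool x
    w,x,y,z=q; return np.arctan2(2*(x*y+w*z),1-2*(y*y+z*z))
def rows(P,psi,st=None):
    """shift/turn in tool axes to bring TCP to P, tool x to psi (mod pi)"""
    st=st or robot.read_state(); a=yaw(st['eef_rot']); d=np.array(P)-st['tool_pos']
    t=-(psi-a); t=(t+np.pi/2)%np.pi-np.pi/2
    print('tool d',np.round([d[0]*np.cos(a)+d[1]*np.sin(a),d[0]*np.sin(a)-d[1]*np.cos(a),-d[2],t],4),'q7',round(st['qpos'][6],2),'t',round(st['time'],2))
E
python3 - <<'E'
from h import *
st,d=snap('top','t1.png'); C=Cam(d); crop(d['pixels'],195,160,220,130,3.6,'t1c.png')
s=7/10
for n,u,v,z in [('deckc',366,317,.04),('handle',327,368,.1),('blk',316,390,.02),('blk2',438,368,.02),('n1h',535,304,.044),('n1t',538,374,.026),('n2h',574,304,.044),('n2t',588,372,.026),('tr',141,277,.018),('tr',257,277,.018),('tr',257,378,.018),('tr',141,378,.018),('spray',600,236,.17),('flux',489,435,.07)]:
    print(n,np.round(C.at((u*s,v*s),z),3))
E
echo '{"moves": [[0.05,0,0,0],[0.1,0,0,0],[0.15,0.0,0,0]]}' > next.json && python3 steer.py next.json
```

```text
deckc [0.557 0.034 0.04 ]
handle [0.459 0.103 0.1  ]
blk [0.417 0.131 0.02 ]
blk2 [ 0.46  -0.105  0.02 ]
n1h [ 0.582 -0.291  0.044]
n1t [ 0.448 -0.298  0.026]
n2h [ 0.582 -0.366  0.044]
n2t [ 0.452 -0.395  0.026]
tr [0.637 0.474 0.018]
tr [0.637 0.248 0.018]
tr [0.441 0.245 0.018]
tr [0.441 0.468 0.018]
spray [ 0.69  -0.381  0.17 ]
flux [ 0.335 -0.195  0.07 ]
time: 0.45
tool_pos: [0.3004, -0.5684, 0.231]
eef_rot: [-0.0, 0.992, 0.123, -0.0]
wrist_force: [1.1, -1.0, -0.6]
finger_gap: 0.0854
grip_force: 0.0
```

View pics/t1c.png

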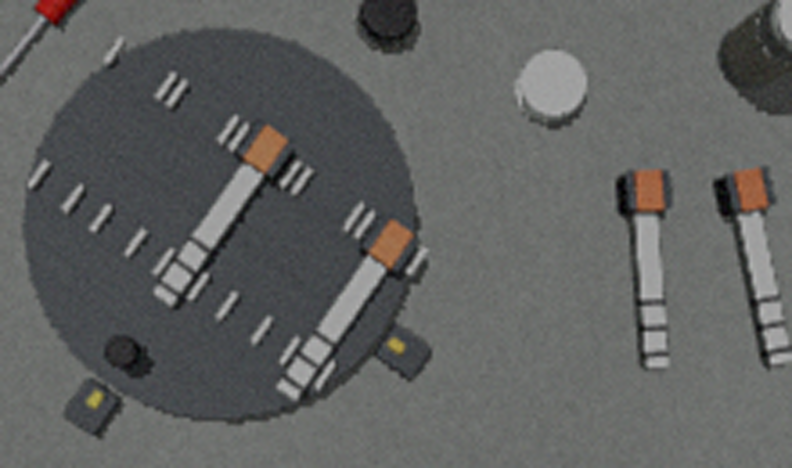

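The crop shows two tested modules in cradle1 (head at 392,243) and cradle3 (head at 267,148). The handle top is at (122,351), and the new modules' heads are at (651,190) and (751,188).

```bash
python3 -c "
from h import *
rows([0.47,0.06,0.32],-0.61)"
```

```text
tool d [ 0.3183 -0.5677 -0.089   0.8573] q7 -0.4 t 0.45
```

```bash
echo '{"moves": [[0.024,-0.043,-0.01,0.1],[0.048,-0.086,-0.02,0.2],[0.072,-0.129,-0.03,0.3],[0.096,-0.172,-0.04,0.4],[0.12,-0.215,-0.05,0.5],[0.144,-0.258,-0.06,0.6],[0.168,-0.301,-0.07,0.7],[0.192,-0.344,-0.08,0.8]]}' > next.json && python3 steer.py next.json 0.06
echo '{"moves": [[0.028,-0.031,0,0],[0.056,-0.062,0,0],[0.084,-0.093,0,0],[0.112,-0.124,0,0],[0.126,-0.224,0,0.0573]]}' > next.json && python3 steer.py next.json >/dev/null
echo '{"moves": [[0,0,0,0],[0,0,0,0]]}' > next.json && python3 steer.py next.json
python3 - <<'E'
from h import *
st,d=snap('wrist','w1.png'); C=Cam(d,st); crop(d['pixels'],0,0,560,420,1.42,'w1c.png')
print(st['qpos'].round(2),d['fovy'],yaw(st['eef_rot']),d['T_tool_cam'].round(3).tolist())
np.save('w1.npy',[st['tool_pos'].tolist()+st['eef_rot'].tolist()])
rows([0.47,0.06,0.32],-0.61)
for n,P in [('handle',[.459,.103,.1]),('deckc',[.557,.034,.04])]: print(n,C.px(P))
E
```

```text
time: 1.25
tool_pos: [0.4001, -0.188, 0.3113]
eef_rot: [0.0, 0.962, -0.274, 0.0]
wrist_force: [2.0, -0.5, -0.1]
finger_gap: 0.0604
grip_force: 0.0
time: 1.95
tool_pos: [0.5927, -0.1028, 0.31]
eef_rot: [-0.0, 0.955, -0.298, -0.001]
wrist_force: [0.1, 0.2, -0.2]
finger_gap: 0.06
grip_force: 0.0
[ 0.31  0.42 -0.28  1.43  0.12  1.31 -2.16] 65.70646984690485 -0.6050361040712998 [[-0.001, -0.952, -0.307, 0.08], [1.0, -0.001, -0.0, -0.0], [0.0, -0.307, 0.952, -0.143], [0.0, 0.0, 0.0, 1.0]]
tool d [-0.194  -0.0654 -0.0097  0.0026] q7 -2.16 t 2.0
handle [216.58621043 332.87106865]
deckc [216.81040691 239.71040172]
```

View pics/w1c.png

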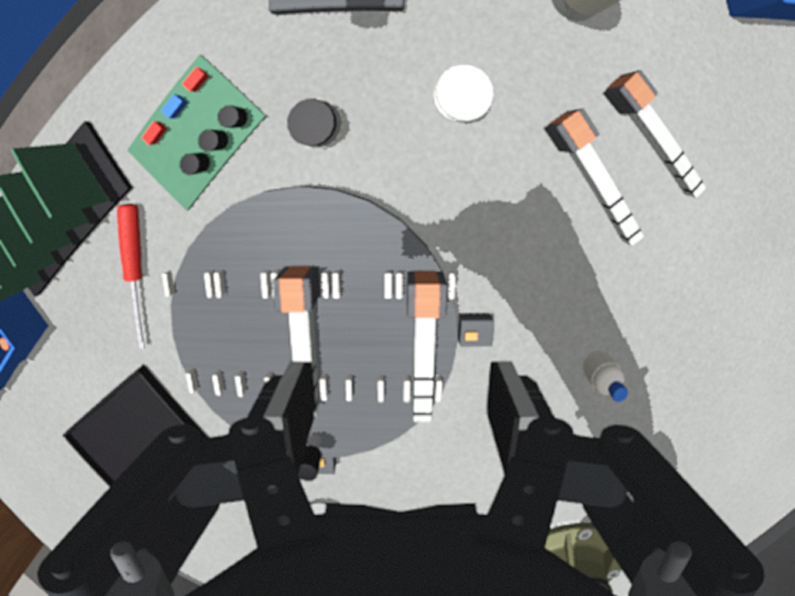

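The wrist view shows the handle top at (310,462), the tested heads at (295,289) and (426,296), and the new heads at (577,131) and (634,93). All of it is 1.42× scale.

```bash
cat >> h.py <<'E'
def copper(img):
    h=cv2.cvtColor(img,cv2.COLOR_BGR2HSV); m=cv2.inRange(h,(4,110,70),(18,225,255))
    n,_,s,c=cv2.connectedComponentsWithStats(m); return [(c[i].round(2).tolist(),int(s[i,4])) for i in range(1,n) if s[i,4]>40]
E
python3 - <<'E'
from h import *
w=np.load('w1.npy')[0]; st={'tool_pos':w[:3],'eef_rot':w[3:]}
dw=cams.snapshot('wrist'); W=Cam(dw,st); W=Cam(dw,robot.read_state())
dt=cams.snapshot('top'); T=Cam(dt)
print(copper(dt['pixels'])); print(copper(dw['pixels']))
t=lambda x,y:(x/3.6+195,y/3.6+160)
w=lambda x,y:(x/1.42,y/1.42)
for n,a,b in [('handle',t(122,351),w(310,462)),('t3',t(267,148),w(295,290)),('t1',t(392,243),w(426,296)),('n1',t(651,190),w(577,131)),('n2',t(751,188),w(634,93)),
 ('t1tail',t(290,388),w(423,414)),('n1tail',t(655,362),w(634,238)),('n2tail',t(778,360),w(697,190)),('blk2',t(397,345),w(472,337)),('t1rear ribs',t(326,377),w(438,389)),('rib5head',t(115,51),w(168,283))]:
    P,e=tri(T,a,W,b); print(n,P.round(4),round(e,4))
E
```

```text
[([268.29, 200.89], 85), ([375.11, 212.94], 79), ([403.06, 212.29], 80), ([303.09, 227.16], 87)]
[([445.59, 61.57], 309), ([403.84, 89.68], 339), ([205.65, 193.07], 136), ([298.83, 200.17], 254), ([203.38, 201.76], 74), ([204.32, 214.1], 115), ([299.39, 218.02], 122), ([7.06, 381.57], 615)]
handle [0.4582 0.1042 0.0795] 0.0027
t3 [ 0.6098 -0.002   0.0694] 0.0026
t1 [ 0.539  -0.0949  0.0732] 0.0014
n1 [ 0.5816 -0.2933  0.048 ] 0.0004
n2 [ 0.5827 -0.3699  0.0427] 0.0034
t1tail [ 0.4313 -0.0197  0.0588] 0.0026
n1tail [ 0.4518 -0.2996  0.0272] 0.0023
n2tail [ 0.4535 -0.3941  0.0267] 0.0022
blk2 [ 0.4638 -0.1019  0.0327] 0.0031
t1rear ribs [ 0.4401 -0.046   0.0462] 0.0002
rib5head [0.6893 0.1154 0.0418] 0.0003
```

Run:
```python
from h import *
from scipy.optimize import least_squares
T=Cam(cams.snapshot('top')); W=Cam(cams.snapshot('wrist'),robot.read_state())
t=lambda x,y:np.array((x/3.6+195,y/3.6+160)); w=lambda x,y:np.array((x/1.42,y/1.42))
pts=[(T,[268.29,200.89],(60,0,84)),(T,[303.09,227.16],(60,-116,84)),(T,t(122,351),(-122,0,100)),
(T,t(290,388),(-75,-116,66)),(T,t(168,297),(-75,0,66)),
(W,w(310,462),(-122,0,100)),(W,w(168,283),(60,140,54)),(W,w(452,287),(60,-140,54)),(T,t(115,51),(60,140,54)),(T,t(419,262),(60,-140,54)),(W,w(423,414),(-75,-116,66)),
(W,w(426,314),(45,-116,84)),(W,w(295,309),(45,0,84))]
def world(p,L): c,s=np.cos(p[2]),np.sin(p[2]); x,y,z=np.array(L)/1e3; return [p[0]+c*x-s*y,p[1]+s*x+c*y,z]
r=lambda p:np.concatenate([c.px(world(p,L))-np.array(u) for c,u,L in pts])
s=least_squares(r,[.557,.034,-.64],loss='soft_l1'); print(s.x, np.degrees(s.x[2])); print(r(s.x).reshape(-1,2).round(1).tolist())
H=world(s.x,(-122,0,0)); print('handle',H)
# arc waypoints
for k in range(0,12):
    p=s.x+np.array([0,0,k*np.pi/22]); print(k,np.round(world(p,(-122,0,0)),4),end=';')
rows([H[0],H[1],.2],s.x[2])
```

```text
[ 0.55948345  0.03069511 -0.62027722] -35.53926711676487
[[2.0, 0.5], [2.7, -0.5], [0.7, -0.5], [0.6, 0.4], [-0.7, 0.4], [-2.7, 7.2], [-1.3, 0.6], [0.2, -0.7], [1.7, -1.0], [0.8, -0.2], [-0.3, 2.9], [1.0, -0.7], [-0.7, 1.7]]
handle [np.float64(0.4602099338769781), np.float64(0.10160892448175723), np.float64(0.0)]
0 [0.4602 0.1016 0.    ];1 [0.4511 0.0868 0.    ];2 [0.4443 0.0708 0.    ];3 [0.4397 0.054  0.    ];4 [0.4376 0.0367 0.    ];5 [0.438  0.0193 0.    ];6 [0.4409 0.0021 0.    ];7 [ 0.4462 -0.0145  0.    ];8 [ 0.4537 -0.0301  0.    ];9 [ 0.4635 -0.0446  0.    ];10 [ 0.4752 -0.0575  0.    ];11 [ 0.4886 -0.0686  0.    ];tool d [-0.2266 -0.0947  0.1113  0.0098] q7 -2.16 t 2.2
```

```bash
echo '{"moves": [[-0.045,-0.019,0.02,0],[-0.09,-0.038,0.04,0],[-0.135,-0.057,0.06,0],[-0.18,-0.076,0.08,0],[-0.22,-0.092,0.1,0.01],[-0.2266,-0.0947,0.111,0.01],[-0.2266,-0.0947,0.111,0.01]]}' > next.json && python3 steer.py next.json
python3 - <<'E'
from h import *
st,d=snap('wrist','w2.png'); crop(d['pixels'],100,120,360,270,2.2,'w2c.png')
rows([.4602,.1016,.07],-.62)
C=Cam(d,st); print((C.px([.4602,.1016,.1])-[100,120])*2.2)
E
```

```text
time: 2.9
tool_pos: [0.4581, 0.104, 0.1991]
eef_rot: [0.0, 0.953, -0.303, -0.001]
wrist_force: [0.1, 0.4, 0.6]
finger_gap: 0.06
grip_force: 0.0
tool d [0.0008 0.0006 0.13   0.0027] q7 -2.61 t 2.95
[402.95736783 180.63822964]
```

View pics/w2c.png

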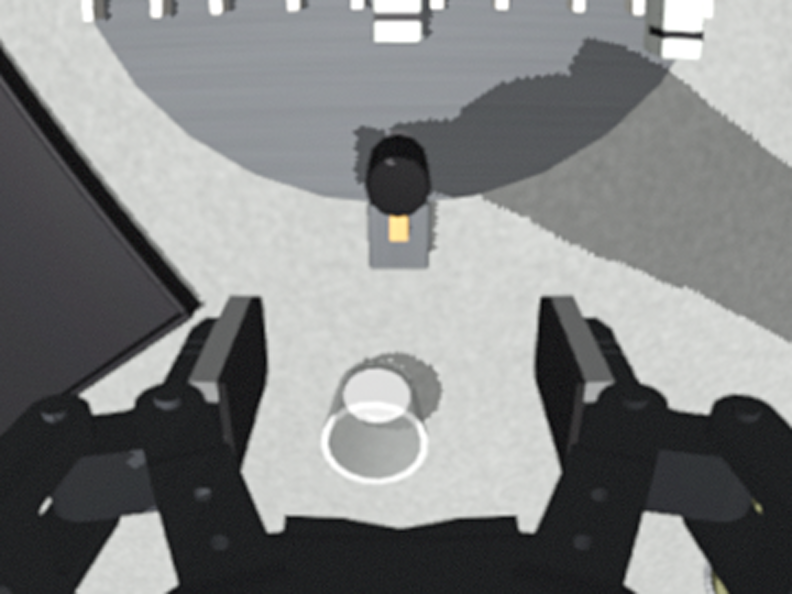

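The handle top is at (399,183) and was predicted at (403,181), so it is well aligned.

```bash
echo '{"moves": [[0,0,0.04,0],[0,-0.001,0.08,0],[0,-0.001,0.12,0],[0,-0.001,0.13,0],[0,-0.001,0.13,0]]}' > next.json && python3 steer.py next.json && echo '{"moves": [[0,0,0,0],[0,0,0,0],[0,0,0,0],[0,0,0,0]]}' > next.json && python3 steer.py next.json 0.032
python3 - <<'E'
from h import *
import math
st=robot.read_state(); a=yaw(st['eef_rot']); print(a)
# arc in tool axes: radial is tool -x, start handle at tool position; ccw
for k in range(1,23):
    th=k*math.pi/44  # tool x=deck x: handle moves from (-122,0) to 122*(-cos,-sin) in deck axes(y left); tool y = -deck y
    print(k,[round(.122*(1-math.cos(th)),4),round(.122*math.sin(th),4),0,round(-th,3)])
E
```

```text
time: 3.45
tool_pos: [0.4615, 0.1022, 0.0695]
eef_rot: [0.001, 0.952, -0.305, -0.001]
wrist_force: [-0.2, 1.1, 1.2]
finger_gap: 0.0602
grip_force: 0.0
time: 3.85
tool_pos: [0.4617, 0.1036, 0.0709]
eef_rot: [-0.0, 0.953, -0.304, 0.001]
wrist_force: [0.6, -1.1, 0.2]
finger_gap: 0.0322
grip_force: 0.0
-0.6186139206393848
1 [0.0003, 0.0087, 0, -0.071]
2 [0.0012, 0.0174, 0, -0.143]
3 [0.0028, 0.0259, 0, -0.214]
4 [0.0049, 0.0344, 0, -0.286]
5 [0.0077, 0.0426, 0, -0.357]
6 [0.011, 0.0507, 0, -0.428]
7 [0.0149, 0.0585, 0, -0.5]
8 [0.0194, 0.066, 0, -0.571]
9 [0.0243, 0.0731, 0, -0.643]
10 [0.0298, 0.0799, 0, -0.714]
11 [0.0357, 0.0863, 0, -0.785]
12 [0.0421, 0.0922, 0, -0.857]
13 [0.0489, 0.0977, 0, -0.928]
14 [0.056, 0.1026, 0, -1.0]
15 [0.0635, 0.1071, 0, -1.071]
16 [0.0713, 0.111, 0, -1.142]
17 [0.0794, 0.1143, 0, -1.214]
18 [0.0876, 0.1171, 0, -1.285]
19 [0.0961, 0.1192, 0, -1.357]
20 [0.1046, 0.1208, 0, -1.428]
21 [0.1133, 0.1217, 0, -1.499]
22 [0.122, 0.122, 0, -1.571]
```

```bash
echo '{"moves": [[0.0003,0.0087,0,-0.071],[0.0012,0.0174,0,-0.143],[0.0028,0.0259,0,-0.214],[0.0049,0.0344,0,-0.286],[0.0077,0.0426,0,-0.357],[0.011,0.0507,0,-0.428],[0.0149,0.0585,0,-0.5],[0.0194,0.066,0,-0.571]]}' > next.json && python3 steer.py next.json
echo '{"moves": [[0.0003,0.0087,0,-0.071],[0.0012,0.0174,0,-0.143],[0.0028,0.0259,0,-0.214],[0.0049,0.0344,0,-0.286],[0.0077,0.0426,0,-0.357],[0.011,0.0507,0,-0.428],[0.0149,0.0585,0,-0.5],[0.0194,0.066,0,-0.571]]}' > next.json && python3 steer.py next.json
```

```text
time: 4.65
tool_pos: [0.4397, 0.0396, 0.0708]
eef_rot: [-0.001, 1.0, -0.022, 0.001]
wrist_force: [1.8, 2.6, 2.2]
finger_gap: 0.0323
grip_force: 1.7
time: 5.45
tool_pos: [0.4557, -0.0293, 0.0704]
eef_rot: [0.001, 0.966, 0.26, 0.001]
wrist_force: [3.8, -2.8, -0.8]
finger_gap: 0.032
grip_force: 1.6
```

```bash
echo '{"moves": [[0.0003,0.0087,0,-0.071],[0.0012,0.0174,0,-0.143],[0.0028,0.0259,0,-0.214],[0.0049,0.0344,0,-0.286],[0.0062,0.0385,0,-0.32],[0.0077,0.0426,0,-0.357],[0.0092,0.0467,0,-0.39],[0.011,0.0507,0,-0.428]]}' > next.json && python3 steer.py next.json; echo '{"moves": [[0,0,0,0],[0,0,0,0]]}' > next.json && python3 steer.py next.json 0.06
python3 - <<'E'
from h import *
st=robot.read_state();print(st['qpos'].round(2),yaw(st['eef_rot']))
E
```

```text
time: 6.25
tool_pos: [0.4901, -0.0671, 0.0703]
eef_rot: [0.0, 0.889, 0.458, 0.0]
wrist_force: [-0.0, 0.4, 0.1]
finger_gap: 0.0323
grip_force: 0.0
time: 6.45
tool_pos: [0.4897, -0.0668, 0.0701]
eef_rot: [0.0, 0.889, 0.457, 0.0]
wrist_force: [-0.6, -0.4, 1.2]
finger_gap: 0.059
grip_force: 0.0
[ 0.59  0.61 -0.77  2.04  0.63  0.74 -1.19] 0.9501447821644654
```

```bash
echo '{"moves": [[0,0,-0.05,0],[0,0,-0.1,0],[0,0,-0.15,0],[0,0,-0.2,0],[0.03,0,-0.22,0],[0.03,0,-0.22,0],[0.03,0,-0.22,0]]}' > next.json && python3 steer.py next.json
python3 - <<'E'
from h import *
st,d=snap('wrist','w3.png'); np.save('w3.npy',[st['tool_pos'].tolist()+st['eef_rot'].tolist()]); crop(d['pixels'],60,0,480,300,1.65,'w3c.png'); C=Cam(d,st)
D=[.5595,.0307,-.6203+np.pi/2];c,s=np.cos(D[2]),np.sin(D[2])
for n,L in dict(handle=(-122,0,100),t1=(60,-116,84),t3=(60,0,84),t1tail=(-75,-116,66)).items():
    P=[D[0]+(c*L[0]-s*L[1])/1e3,D[1]+(s*L[0]+c*L[1])/1e3,L[2]/1e3]; print(n,np.round(P,4),(C.px(P)-[60,0])*1.65)
E
```

```text
time: 7.15
tool_pos: [0.507, -0.0417, 0.2901]
eef_rot: [0.0, 0.889, 0.458, 0.0]
wrist_force: [0.2, 0.0, 0.2]
finger_gap: 0.0603
grip_force: 0.0
handle [ 0.4886 -0.0686  0.1   ] [364.5759184  341.73044715]
t1 [0.6888 0.0121 0.084 ] [541.2288536  70.9071796]
t3 [0.5944 0.0795 0.084 ] [364.75209294  61.3967266 ]
t1tail [ 0.6103 -0.0978  0.066 ] [527.14298095 264.03123061]
```

View pics/w3c.png

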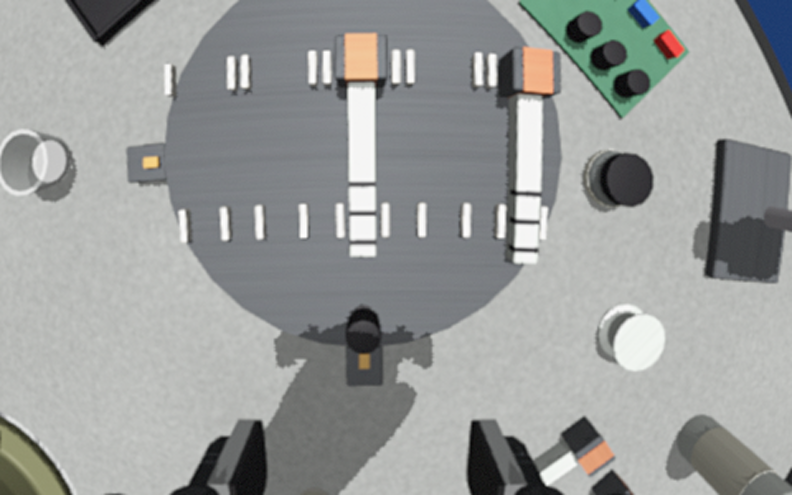

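The handle is at (363,333), the heads at (361,56) and (540,72), and the tails at (363,256) and (525,260). The model agrees to about 3 mm, so the deck is at the loading detent; I'll refit.

```bash
cat >> h.py <<'E'
def dw(p,L):
    c,s=np.cos(p[2]),np.sin(p[2]); x,y,z=np.array(L,float)/1e3; return np.array([p[0]+c*x-s*y,p[1]+s*x+c*y,z])
E
python3 - <<'E'
from h import *
from scipy.optimize import least_squares
w=np.load('w3.npy')[0]; C=Cam(cams.snapshot('wrist'),{'tool_pos':w[:3],'eef_rot':w[3:]}); d=cams.snapshot('top'); T=Cam(d); print(copper(d['pixels']))
px=lambda x,y:np.array((x/1.65+60,y/1.65))
# ribs: mid of outer pairs, tops z=54
pts=[(px(168,80),(60,140,54)),(px(238,72),(60,87,54)),(px(485,70),(60,-29-58+58-29-0,54))]
pts=[(px(168,80),(60,139.5,54)),(px(238,72),(60,87,54)),(px(319,67),(60,29,54)),(px(403,67),(60,-29,54)),(px(485,70),(60,-87,54)),
(px(183,226),(-50,131.5,54)),(px(224,223),(-50,102.5,54)),(px(260,222),(-50,73.5,54)),(px(304,221),(-50,44.5,54)),(px(422,220),(-50,-44.5,54)),(px(466,220),(-50,-73.5,54)),(px(363,331),(-122,0,100))]
r=lambda p:np.concatenate([C.px(dw(p,L))-u for u,L in pts])
s=least_squares(r,[.557,.034,.95],loss='soft_l1'); print(s.x); print(r(s.x).reshape(-1,2).round(1).tolist())
for a,b,y in [((361,33),(363,256),0),((540,50),(525,262),-116)]:
    # head far top edge z84 / tail end z66
    A=C.at(px(*a),.084);B=C.at(px(*b),.066); print(A,B,np.linalg.norm((A-B)[:2]),np.arctan2(*(A-B)[1::-1]), 'exp',dw(s.x,(75,y,84)),dw(s.x,(-75,y,66)))
print('exp top head px',[T.px(dw(s.x,(60,y,84))) for y in(0,-116)])
E
```

```text
[([263.0, 172.33], 85), ([236.59, 206.58], 85), ([374.89, 212.71], 82), ([403.11, 212.28], 83)]
[0.55969543 0.03411703 0.96004354]
[[-0.1, -0.6], [-0.3, -0.2], [0.2, -0.2], [0.2, -0.8], [0.4, -0.6], [0.2, 0.0], [-1.9, 0.6], [-0.1, 0.2], [-2.5, 0.1], [2.3, -0.0], [0.0, 0.3], [0.3, 4.0]]
[0.60372039 0.09674522 0.084     ] [ 0.51730244 -0.02639807  0.066     ] 0.1504404573211726 0.9588851482190185 exp [0.60270676 0.09555827 0.084     ] [ 0.51668411 -0.02732421  0.066     ]
[0.69667578 0.02440883 0.084     ] [ 0.60972474 -0.09559014  0.066     ] 0.14818986378543406 0.9437515441042521 exp [0.69773588 0.02903409 0.084     ] [ 0.61171323 -0.09384839  0.066     ]
exp top head px [array([237.38827742, 206.64340724]), array([262.4581148 , 171.44242008])]
```

Run:
```python
from h import *
D=[.5597,.0341,.960]
for y in(-116,0): print(dw(D,(27,y,45)).round(4)); 
P=dw(D,(27,-117,45)); rows(P,.955)
```

```text
[ 0.6702 -0.0103  0.045 ]
[0.5752 0.0562 0.045 ]
tool d [ 0.1218  0.1155  0.2437 -0.004 ] q7 -0.96 t 7.3
```

```bash
echo '{"moves": [[0.03,0.029,0.035,0],[0.06,0.058,0.07,0],[0.09,0.086,0.1,0],[0.12,0.114,0.13,-0.004],[0.1218,0.1155,0.16,-0.004],[0.1218,0.1155,0.2,-0.004],[0.1218,0.1155,0.235,-0.004],[0.1218,0.1155,0.2437,-0.004]]}' > next.json && python3 steer.py next.json 0.045
echo '{"moves": [[0,0,0,0]]}' > next.json && python3 steer.py next.json; python3 -c "
from h import *
rows(dw([.5597,.0341,.960],(27,-117,45)),.955)"
```

```text
time: 8.1
tool_pos: [0.6685, -0.0113, 0.0406]
eef_rot: [-0.002, 0.888, 0.46, -0.004]
wrist_force: [-0.2, 0.3, 0.8]
finger_gap: 0.0448
grip_force: 0.0
time: 8.2
tool_pos: [0.6706, -0.0106, 0.0444]
eef_rot: [-0.001, 0.888, 0.46, -0.002]
wrist_force: [-0.1, -0.3, 0.9]
finger_gap: 0.0451
grip_force: 0.0
tool d [ 0.      0.0005 -0.0006  0.0004] q7 -1.19 t 8.2
```

Close, lift, check levelness by wrist torque.

```bash
echo '{"moves": [[0,0,0,0],[0,0,0,0],[0,0,0,0],[0,0,0,0],[0,0,0,0],[0,0,0,0]]}' > next.json && python3 steer.py next.json 0.005
echo '{"moves": [[0,0,-0.004,0],[0,0,-0.01,0],[0,0,-0.025,0],[0,0,-0.05,0],[0,0,-0.085,0],[0,0,-0.11,0],[0,0,-0.11,0]]}' > next.json && python3 steer.py next.json
python3 -c "
from h import *
st=robot.read_state();print(st['wrist_torque'],st['wrist_force'],st['qpos'].round(2))
rows([.585,.386,.145],np.pi/2)"
```

```text
time: 8.8
tool_pos: [0.673, -0.0097, 0.0486]
eef_rot: [0.001, 0.888, 0.46, 0.002]
wrist_force: [-1.3, -0.3, 7.2]
finger_gap: 0.0167
grip_force: 60.4
time: 9.5
tool_pos: [0.674, -0.0092, 0.1614]
eef_rot: [0.001, 0.888, 0.46, 0.004]
wrist_force: [0.7, -0.1, -3.0]
finger_gap: 0.0166
grip_force: 59.2
[ 0.04945642 -0.0186491   0.01779893] [ 0.73593807 -0.07186534 -3.02605101] [ 0.41  0.74 -0.82  1.46  0.56  1.18 -1.11]
tool d [ 0.2713 -0.3008  0.0164 -0.6154] q7 -1.11 t 9.5
```

```bash
echo '{"moves": [[0.02,-0.022,0,-0.05],[0.045,-0.05,0,-0.1],[0.07,-0.078,0,-0.16],[0.096,-0.106,0,-0.22],[0.122,-0.135,0,-0.28],[0.148,-0.164,0,-0.34],[0.174,-0.193,0,-0.4],[0.2,-0.222,0,-0.46]]}' > next.json && python3 steer.py next.json
python3 -c "
from h import *
rows([.585,.386,.145],np.pi/2)"
```

```text
time: 10.3
tool_pos: [0.6053, 0.2822, 0.1553]
eef_rot: [0.0, 0.759, 0.651, -0.001]
wrist_force: [1.3, 0.4, -3.1]
finger_gap: 0.0166
grip_force: 59.1
tool d [ 0.0995 -0.0359  0.0103 -0.153 ] q7 -1.15 t 10.3
```

```bash
echo '{"moves": [[0.03,-0.011,0,-0.05],[0.06,-0.022,0,-0.1],[0.085,-0.031,0.01,-0.14],[0.0995,-0.0359,0.01,-0.153],[0.0995,-0.0359,0.01,-0.153],[0.0995,-0.0359,0.01,-0.153],[0.0995,-0.0359,0.01,-0.153]]}' > next.json && python3 steer.py next.json
python3 - <<'E'
from h import *
rows([.585,.386,.0145],np.pi/2)
st,d=snap('wrist','w4.png'); C=Cam(d,st); print([(C.px(P)).round() for P in ([.639,.469,.018],[.439,.469,.018],[.439,.249,.018],[.639,.249,.018])])
crop(d['pixels'],0,0,560,420,1.4,'w4c.png')
E
```

```text
time: 11.0
tool_pos: [0.5873, 0.383, 0.1462]
eef_rot: [0.001, 0.709, 0.705, -0.0]
wrist_force: [-0.0, -0.5, -3.4]
finger_gap: 0.0167
grip_force: 59.0
tool d [ 0.003  -0.0023  0.1317 -0.0053] q7 -1.14 t 11.0
[array([342.,  93.]), array([114., 103.]), array([147., 312.]), array([331., 316.])]
```

View pics/w4c.png

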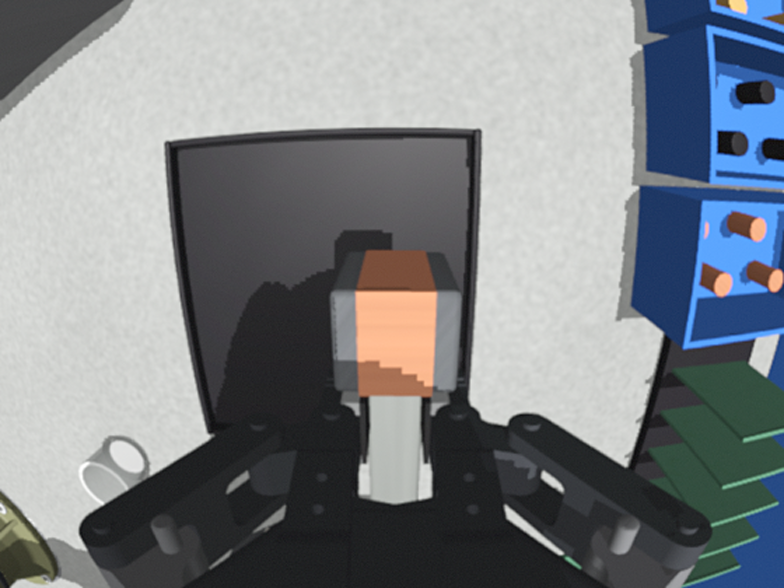

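The tray rim corners are at (169,145), (477,131) and (210,430), within about 5 mm of the prediction. The module hangs straight and level above the tray's right half.

```bash
echo '{"moves": [[0.002,-0.002,0.04,0],[0.002,-0.002,0.08,0],[0.002,-0.002,0.105,0],[0.002,-0.002,0.118,0],[0.002,-0.002,0.126,0],[0.002,-0.002,0.13,0],[0.002,-0.002,0.13,0]]}' > next.json && python3 steer.py next.json
python3 -c "
from h import *
s=robot.read_state();print(s['tool_pos'],s['wrist_force'],s['wrist_torque'])"
```

```text
time: 11.75
tool_pos: [0.5845, 0.3874, 0.017]
eef_rot: [0.0, 0.708, 0.706, 0.001]
wrist_force: [0.8, 0.5, -3.2]
finger_gap: 0.0167
grip_force: 59.0
[0.58450099 0.38737401 0.01699211] [ 0.75705768  0.51805548 -3.22835086] [0.00386011 0.01507887 0.01277128]
```

```bash
for i in 1 2 3; do echo '{"moves": [[0,0,0.0005,0],[0,0,0.001,0],[0,0,0.001,0]]}' > next.json && python3 steer.py next.json | egrep 'pos|force'; done
```

```text
tool_pos: [0.5843, 0.3874, 0.0159]
wrist_force: [0.9, -0.7, -4.2]
grip_force: 59.0
tool_pos: [0.584, 0.3871, 0.0142]
wrist_force: [0.6, 0.5, -3.5]
grip_force: 59.0
tool_pos: [0.584, 0.3872, 0.0137]
wrist_force: [-1.8, -1.1, 2.2]
grip_force: 59.7
```

Contact (force sign flipped). Release and retreat; work out move to tested3.

```bash
echo '{"moves": [[0,0,0,0],[0,0,0,0],[0,0,0,0],[0,0,0,0]]}' > next.json && python3 steer.py next.json 0.042 && echo '{"moves": [[0,0,-0.02,0],[0,0,-0.06,0],[0,0,-0.1,0],[0,0,-0.14,0],[0,0,-0.17,0]]}' > next.json && python3 steer.py next.json
python3 - <<'E'
from h import *
d=cams.snapshot('top'); print(copper(d['pixels']))
rows(dw([.5597,.0341,.960],(27,0,120)),.960)
E
```

```text
time: 13.05
tool_pos: [0.5841, 0.3873, 0.0133]
eef_rot: [-0.0, 0.708, 0.706, 0.0]
wrist_force: [0.2, -0.4, 0.8]
finger_gap: 0.0416
grip_force: 0.0
time: 13.55
tool_pos: [0.584, 0.3881, 0.188]
eef_rot: [-0.0, 0.708, 0.706, 0.002]
wrist_force: [0.4, 0.4, 0.2]
finger_gap: 0.0421
grip_force: 0.0
[([236.49, 206.67], 84), ([374.93, 212.84], 82), ([403.1, 212.14], 83)]
tool d [-0.3336 -0.009   0.073   0.6088] q7 -1.11 t 13.6
```

```bash
echo '{"moves": [[-0.042,-0.001,0,0.08],[-0.084,-0.002,0,0.16],[-0.126,-0.003,0,0.24],[-0.168,-0.004,0,0.32],[-0.21,-0.005,0.01,0.4],[-0.252,-0.006,0.02,0.48],[-0.294,-0.008,0.03,0.56],[-0.3336,-0.009,0.05,0.609]]}' > next.json && python3 steer.py next.json >/dev/null
echo '{"moves": [[0,0,0,0],[0,0,0,0]]}' > next.json && python3 steer.py next.json
python3 - <<'E'
from h import *
P=dw([.5597,.0341,.960],(27,0,50)); rows(P,.960)
st,d=snap('wrist','w5.png'); C=Cam(d,st); print([(np.array(p)-[0,0]).round(1) for p in copper(d['pixels'])] if 0 else copper(d['pixels']), [C.px(dw([.5597,.0341,.960],(x,0,84))) for x in(45,60,75)])
E
```

```text
time: 14.6
tool_pos: [0.5743, 0.0527, 0.1338]
eef_rot: [0.0, 0.888, 0.461, 0.0]
wrist_force: [-0.2, 0.6, -0.4]
finger_gap: 0.0418
grip_force: 0.0
tool d [ 0.0034 -0.0013  0.0838 -0.0022] q7 -1.28 t 14.6
[([276.33, 143.13], 218)] [array([277.42017639, 196.49955481]), array([277.24905596, 172.81278795]), array([277.08860027, 148.33746192])]
```

```bash
echo '{"moves": [[0.0034,-0.001,0.02,0],[0.0034,-0.001,0.045,0],[0.0034,-0.001,0.07,0],[0.0034,-0.001,0.0838,0],[0.0034,-0.001,0.0838,0]]}' > next.json && python3 steer.py next.json && echo '{"moves": [[0,0,0,0],[0,0,0,0],[0,0,0,0],[0,0,0,0],[0,0,0,0]]}' > next.json && python3 steer.py next.json 0.005
echo '{"moves": [[0,0,-0.004,0],[0,0,-0.01,0],[0,0,-0.025,0],[0,0,-0.05,0],[0,0,-0.085,0],[0,0,-0.11,0],[0,0,-0.11,0]]}' > next.json && python3 steer.py next.json
python3 -c "
from h import *
st=robot.read_state();print(st['wrist_torque'],st['wrist_force'])
rows([.494,.387,.145],np.pi/2)"
```

```text
time: 15.15
tool_pos: [0.5747, 0.0583, 0.0485]
eef_rot: [-0.001, 0.887, 0.463, -0.001]
wrist_force: [-1.3, -0.8, 0.9]
finger_gap: 0.0422
grip_force: 0.0
time: 15.65
tool_pos: [0.5762, 0.0579, 0.051]
eef_rot: [0.0, 0.887, 0.462, 0.001]
wrist_force: [-0.8, 2.3, 7.3]
finger_gap: 0.0162
grip_force: 60.6
time: 16.35
tool_pos: [0.5773, 0.0579, 0.1638]
eef_rot: [0.001, 0.887, 0.462, 0.003]
wrist_force: [0.3, 1.0, -4.6]
finger_gap: 0.0164
grip_force: 59.5
[ 0.0660427  -0.10944004 -0.04286727] [ 0.33619806  0.96643641 -4.59734008]
tool d [ 0.2217 -0.2571  0.0188 -0.6114] q7 -1.26 t 16.35
```

```bash
echo '{"moves": [[0.02,-0.023,0,-0.05],[0.044,-0.051,0,-0.12],[0.07,-0.081,0,-0.19],[0.096,-0.111,0,-0.26],[0.122,-0.141,0,-0.33],[0.148,-0.171,0,-0.4],[0.174,-0.201,0,-0.47],[0.2,-0.231,0,-0.54]]}' > next.json && python3 steer.py next.json >/dev/null
echo '{"moves": [[0.018,-0.004,0,-0.04],[0.018,-0.004,0,-0.07],[0.018,-0.004,0,-0.07]]}' > next.json && python3 steer.py next.json
python3 -c "
from h import *
rows([.494,.387,.019],np.pi/2)"
```

```text
time: 17.45
tool_pos: [0.498, 0.371, 0.1584]
eef_rot: [0.0, 0.707, 0.707, -0.001]
wrist_force: [0.8, -1.0, -3.4]
finger_gap: 0.0165
grip_force: 59.4
tool d [ 1.600e-02 -4.000e-03  1.394e-01 -1.000e-04] q7 -1.25 t 17.45
```

```bash
echo '{"moves": [[0.016,-0.004,0.03,0],[0.016,-0.004,0.07,0],[0.016,-0.004,0.105,0],[0.016,-0.004,0.125,0],[0.016,-0.004,0.135,0],[0.016,-0.004,0.139,0],[0.016,-0.004,0.139,0],[0.016,-0.004,0.139,0]]}' > next.json && python3 steer.py next.json | egrep 'pos|force'; for i in 1 2; do echo '{"moves": [[0,0,0.0005,0],[0,0,0.001,0],[0,0,0.001,0]]}' > next.json && python3 steer.py next.json | egrep 'pos|force'; done
```

```text
tool_pos: [0.495, 0.3879, 0.0217]
wrist_force: [-0.1, 0.9, -3.7]
grip_force: 59.3
tool_pos: [0.4945, 0.3876, 0.0198]
wrist_force: [0.0, -0.1, -4.1]
grip_force: 59.3
tool_pos: [0.4943, 0.3875, 0.0183]
wrist_force: [-0.4, -0.6, -3.3]
grip_force: 59.3
```

```bash
for i in 1 2 3; do echo '{"moves": [[0,0,0.0005,0],[0,0,0.001,0],[0,0,0.001,0]]}' > next.json && python3 steer.py next.json | egrep 'pos|wrist_force'; done
```

```text
tool_pos: [0.4943, 0.3875, 0.0173]
wrist_force: [-0.6, 0.3, -3.1]
tool_pos: [0.4943, 0.3875, 0.0163]
wrist_force: [0.0, 0.0, -3.0]
tool_pos: [0.4943, 0.3876, 0.016]
wrist_force: [-0.8, -2.7, 4.6]
```

```bash
echo '{"moves": [[0,0,0,0],[0,0,0,0],[0,0,0,0]]}' > next.json && python3 steer.py next.json 0.045 && echo '{"moves": [[0,0,-0.02,0],[0,0,-0.06,0],[0,0,-0.11,0],[0,0,-0.16,0],[-0.03,0,-0.2,0.1],[-0.075,0.003,-0.21,0.2],[-0.12,0.006,-0.22,0.3],[-0.165,0.009,-0.23,0.4]]}' > next.json && python3 steer.py next.json
python3 - <<'E'
from h import *
s,d=snap('top','t2.png'); print(copper(d['pixels'])); rows([.46,-.33,.30],.1)
E
```

```text
time: 20.05
tool_pos: [0.4945, 0.3878, 0.0155]
eef_rot: [-0.0, 0.708, 0.707, 0.0]
wrist_force: [-0.5, -0.5, 0.5]
finger_gap: 0.0451
grip_force: 0.0
time: 20.85
tool_pos: [0.5031, 0.2211, 0.246]
eef_rot: [0.0, 0.835, 0.55, 0.0]
wrist_force: [1.2, -0.9, 0.9]
finger_gap: 0.0449
grip_force: 0.0
[([374.93, 212.83], 82), ([403.14, 212.31], 83)]
tool d [-0.5139  0.1796 -0.0535  1.0509] q7 -1.32 t 20.9
```

```bash
echo '{"moves": [[-0.047,0.016,-0.006,0.09],[-0.094,0.032,-0.012,0.18],[-0.141,0.048,-0.018,0.27],[-0.188,0.064,-0.024,0.36],[-0.235,0.08,-0.03,0.45],[-0.282,0.096,-0.036,0.54],[-0.329,0.112,-0.042,0.63],[-0.376,0.128,-0.048,0.72]]}' > next.json && python3 steer.py next.json 
python3 -c "
from h import *
rows([.46,-.33,.30],.1)"
```

```text
time: 21.7
tool_pos: [0.4737, -0.1753, 0.2939]
eef_rot: [0.0, 0.975, 0.221, 0.0]
wrist_force: [1.5, 0.4, 0.2]
finger_gap: 0.0451
grip_force: 0.0
tool d [-0.0792  0.1336 -0.0061  0.3465] q7 -1.1 t 21.7
```

```bash
echo '{"moves": [[-0.02,0.033,0,0.09],[-0.04,0.066,0,0.18],[-0.06,0.1,0,0.27],[-0.078,0.132,0,0.346],[-0.078,0.132,0,0.346],[-0.078,0.132,0,0.346]]}' > next.json && python3 steer.py next.json
python3 - <<'E'
from h import *
s,d=snap('wrist','w6.png'); np.save('w6.npy',[s['tool_pos'].tolist()+s['eef_rot'].tolist()]); crop(d['pixels'],120,20,320,240,2.5,'w6c.png'); s,e=snap('top','t3.png'); crop(e['pixels'],190-100,150,320,240,2.5,'t3c.png'); print(copper(e['pixels']))
C=Cam(d,s);print([(C.px(P)-[120,20])*2.5 for P in([.5816,-.2933,.044],[.4518,-.2996,.026],[.5827,-.37,.044],[.4535,-.3941,.026])])
E
```

```text
time: 22.3
tool_pos: [0.4612, -0.3265, 0.2929]
eef_rot: [-0.001, 0.999, 0.052, -0.0]
wrist_force: [0.8, 0.7, -1.0]
finger_gap: 0.045
grip_force: 0.0
[([374.83, 212.76], 82), ([403.15, 212.24], 82), ([116.15, 210.94], 79), ([113.28, 244.21], 89)]
[array([362.90355515, 117.32667407]), array([352.43764674, 375.30448761]), array([524.12843533, 133.45995363]), array([533.54231249, 391.18624988])]
```

View pics/w6c.png

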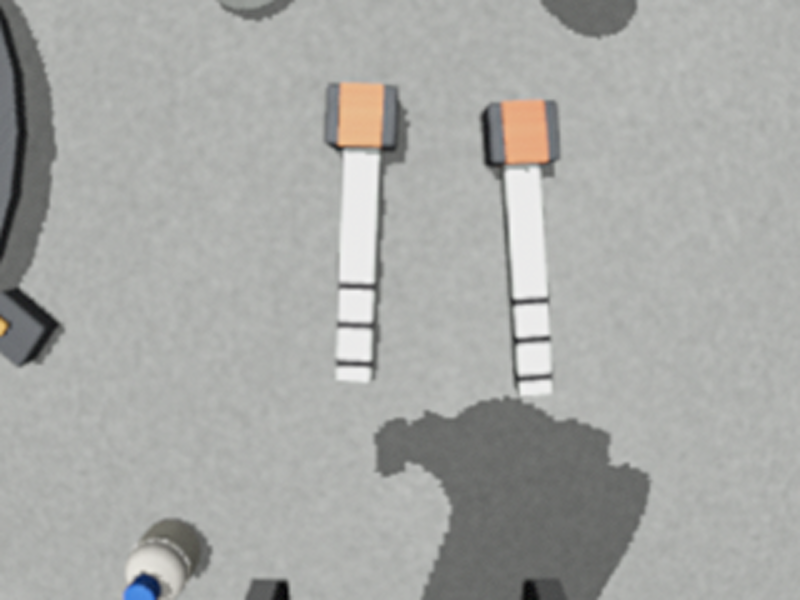

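View pics/t3c.png

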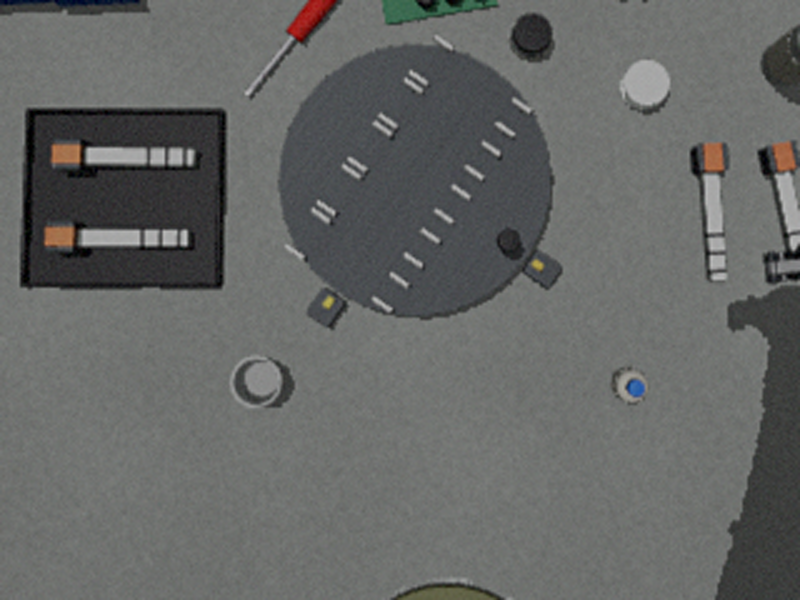

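Both tested modules lie flat in the tray and the deck is empty. In the wrist crop, new1's head edges are at (361,84) and (360,147) with its tail at (354,380). New2's head edges are at (528,100) and (525,164) with its tail at (534,393).

Run:
```python
from h import *
w=np.load('w6.npy')[0]; C=Cam(cams.snapshot('wrist'),{'tool_pos':w[:3],'eef_rot':w[3:]}); T=Cam(cams.snapshot('top'))
p=lambda x,y:(x/2.5+120,y/2.5+20)
for n,a,b,c,tc in [('n1',(361,84),(360,147),(354,380),(374.83,212.76)),('n2',(528,100),(525,164),(534,393),(403.15,212.24))]:
    A,B,E=C.at(p(*a),.044),C.at(p(*b),.044),C.at(p(*c),.026); M=(A+B)/2
    d=(A-E)[:2];L=np.linalg.norm(d);u=d/L; g=(A[:2]+E[:2])/2+u*.027
    print(n,'len',L.round(4),'ang',np.arctan2(u[1],u[0]).round(4),'grasp',g.round(4),'headtop tri',tri(T,tc,C,((a[0]+b[0])/5+120,(a[1]+b[1])/5+20)))
    rows([*g,.1],np.arctan2(u[1],u[0]))
```

```text
n1 len 0.1486 ang 0.0644 grasp [ 0.5501 -0.2953] headtop tri (array([ 0.58279926, -0.29313595,  0.03661041]), np.float64(0.0002265920638826587))
tool d [ 0.091  -0.0198  0.1936  0.042 ] q7 -1.16 t 22.5
n2 len 0.1487 ang 0.1628 grasp [ 0.552  -0.3792] headtop tri (array([ 0.58560711, -0.37552553,  0.02203511]), np.float64(0.0006524824021101337))
tool d [ 0.0839  0.0638  0.1936 -0.0563] q7 -1.16 t 22.5
```

```bash
echo '{"moves": [[0.03,-0.007,0.04,0.02],[0.06,-0.014,0.08,0.042],[0.091,-0.0198,0.12,0.042],[0.091,-0.0198,0.16,0.042],[0.091,-0.0198,0.2,0.042],[0.091,-0.0198,0.24,0.042],[0.091,-0.0198,0.27,0.042],[0.091,-0.0198,0.2806,0.042]]}' > next.json && python3 steer.py next.json && echo '{"moves": [[0,0,0,0],[0,0,0,0]]}' > next.json && python3 steer.py next.json
python3 -c "
from h import *
rows([.5501,-.2953,.013],.0644)"
```

```text
time: 23.3
tool_pos: [0.5482, -0.2954, 0.0099]
eef_rot: [-0.001, 0.999, 0.032, -0.002]
wrist_force: [-0.2, 0.9, 0.0]
finger_gap: 0.0449
grip_force: 0.0
time: 23.5
tool_pos: [0.5508, -0.297, 0.0143]
eef_rot: [0.0, 1.0, 0.031, 0.001]
wrist_force: [0.1, -0.1, 0.7]
finger_gap: 0.045
grip_force: 0.0
tool d [-0.0006 -0.0018  0.0013 -0.0022] q7 -1.51 t 23.5
```

```bash
echo '{"moves": [[0,-0.0018,0,0],[0,-0.0018,0,0],[0,-0.0018,0,0],[0,-0.0018,0,0],[0,-0.0018,0,0],[0,-0.0018,0,0]]}' > next.json && python3 steer.py next.json 0.005
echo '{"moves": [[0,0,-0.004,0],[0,0,-0.01,0],[0,0,-0.025,0],[0,0,-0.06,0],[0,0,-0.1,0],[0,0,-0.14,0],[0,0,-0.14,0]]}' > next.json && python3 steer.py next.json
python3 -c "
from h import *
st=robot.read_state();print(st['wrist_torque'],st['wrist_force'])
rows(dw([.5597,.0341,.960],(28,-116,155)),.960)"
```

```text
time: 24.1
tool_pos: [0.5505, -0.2954, 0.0147]
eef_rot: [0.001, 1.0, 0.031, 0.001]
wrist_force: [-1.2, 0.8, 7.9]
finger_gap: 0.0162
grip_force: 59.5
time: 24.8
tool_pos: [0.5528, -0.2959, 0.1599]
eef_rot: [0.002, 1.0, 0.031, 0.005]
wrist_force: [1.3, 0.2, -4.2]
finger_gap: 0.0163
grip_force: 59.3
[ 0.00767086 -0.11949477  0.02620511] [ 1.26112229  0.18340694 -4.19554144]
tool d [ 0.1354 -0.2786  0.0049 -0.8984] q7 -1.41 t 24.8
```

```bash
echo '{"moves": [[0.012,-0.025,0,-0.08],[0.028,-0.058,0,-0.19],[0.045,-0.093,0,-0.3],[0.062,-0.128,0,-0.41],[0.079,-0.163,0,-0.52],[0.096,-0.198,0,-0.63],[0.113,-0.233,0,-0.74],[0.128,-0.262,0,-0.84]]}' > next.json && python3 steer.py next.json >/dev/null
echo '{"moves": [[0.002,-0.015,0,-0.04],[0.002,-0.015,0,-0.06],[0.002,-0.015,0,-0.06],[0.002,-0.015,0,-0.06]]}' > next.json && python3 steer.py next.json
python3 -c "
from h import *
rows(dw([.5597,.0341,.960],(28,-116,59)),.960)"
```

```text
time: 26.0
tool_pos: [0.6507, -0.0172, 0.1526]
eef_rot: [0.0, 0.887, 0.461, -0.0]
wrist_force: [0.6, 0.1, -3.6]
finger_gap: 0.0162
grip_force: 59.3
tool d [ 0.0178  0.012   0.0936 -0.0016] q7 -1.1 t 26.0
```

```bash
echo '{"moves": [[0.01,0.007,0.01,0],[0.0178,0.012,0.02,0],[0.0178,0.012,0.035,0],[0.0178,0.012,0.045,0],[0.0178,0.012,0.045,0],[0.0178,0.012,0.045,0]]}' > next.json && python3 steer.py next.json
python3 - <<'E'
from h import *
D=[.5597,.0341,.960]
rows(dw(D,(28,-116,59)),.960)
s,d=snap('wrist','w7.png'); C=Cam(d,s); crop(d['pixels'],180,60,200,150,4,'w7c.png')
# predicted rib tops & head underside corners as held
for n,L in dict(ribL=(60,-116+23,54),ribR=(60,-116-23,54)).items(): print(n,((C.px(dw(D,L))-[180,60])*4).round())
E
```

```text
time: 26.6
tool_pos: [0.6703, -0.0075, 0.1073]
eef_rot: [-0.0, 0.887, 0.462, -0.0]
wrist_force: [0.5, -0.0, -3.4]
finger_gap: 0.0159
grip_force: 59.3
tool d [-0.0014  0.0015  0.0483  0.0015] q7 -1.13 t 26.6
ribL [261. 483.]
ribR [556. 483.]
```

View pics/w7c.png

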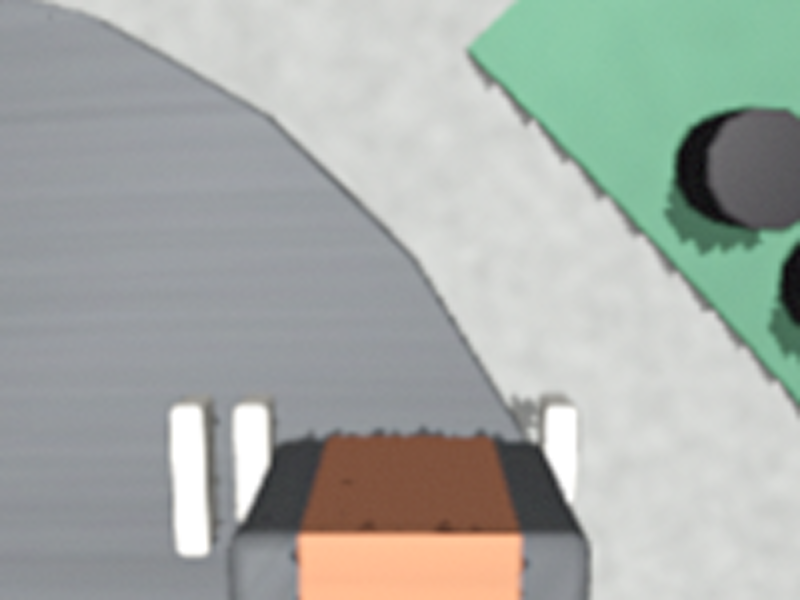

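The head is centred (about 404–409) between the inner rib edges at 272 and 541, so it is aligned. Descending.

```bash
echo '{"moves": [[-0.001,0.0005,0.012,0],[-0.001,0.0005,0.025,0],[-0.001,0.0005,0.036,0],[-0.001,0.0005,0.044,0],[-0.001,0.0005,0.048,0],[-0.001,0.0005,0.048,0]]}' > next.json && python3 steer.py next.json | egrep 'pos|force'; for i in 1 2 3; do echo '{"moves": [[0,0,0.0005,0],[0,0,0.001,0],[0,0,0.001,0]]}' > next.json && python3 steer.py next.json | egrep 'pos|wrist_force'; done
```

```text
tool_pos: [0.6702, -0.0085, 0.0589]
wrist_force: [0.7, -0.6, -3.5]
grip_force: 59.4
tool_pos: [0.6708, -0.0085, 0.0592]
wrist_force: [0.1, -0.1, -3.4]
tool_pos: [0.6705, -0.0086, 0.0578]
wrist_force: [0.9, 0.4, -3.0]
tool_pos: [0.6705, -0.0086, 0.0567]
wrist_force: [0.5, -0.3, -3.6]
```

```bash
for i in 1 2 3; do echo '{"moves": [[0,0,0.0005,0],[0,0,0.001,0],[0,0,0.001,0]]}' > next.json && python3 steer.py next.json | egrep 'pos|wrist_force'; done
```

```text
tool_pos: [0.6705, -0.0086, 0.0557]
wrist_force: [0.4, -0.5, -3.2]
tool_pos: [0.6706, -0.0085, 0.0548]
wrist_force: [0.5, 0.6, -2.6]
tool_pos: [0.6706, -0.0085, 0.0548]
wrist_force: [-3.7, -0.8, 4.8]
```

```bash
echo '{"moves": [[0,0,0,0],[0,0,0,0],[0,0,0,0]]}' > next.json && python3 steer.py next.json 0.045 && echo '{"moves": [[0,0,-0.02,0],[0,0,-0.06,0],[0,0,-0.1,0],[0,0,-0.14,0],[-0.015,0.03,-0.16,0.1],[-0.03,0.06,-0.17,0.2],[-0.045,0.09,-0.18,0.3],[-0.06,0.12,-0.19,0.4]]}' > next.json && python3 steer.py next.json
python3 - <<'E'
from h import *
d=cams.snapshot('top'); T=Cam(d); print(copper(d['pixels']),'exp c1',T.px(dw([.5597,.0341,.960],(60,-116,84)))); rows([.49,-.37,.25],.16)
E
```

```text
time: 29.35
tool_pos: [0.6708, -0.0085, 0.0539]
eef_rot: [0.0, 0.887, 0.462, 0.0]
wrist_force: [-0.3, -0.3, -0.4]
finger_gap: 0.0451
grip_force: 0.0
time: 30.15
tool_pos: [0.7352, -0.1277, 0.2445]
eef_rot: [0.0, 0.961, 0.275, 0.0]
wrist_force: [0.6, 0.2, -0.4]
finger_gap: 0.045
grip_force: 0.0
[([262.25, 171.2], 83), ([116.0, 211.0], 81), ([102.33, 236.72], 83)] exp c1 [262.46657411 171.44103272]
tool d [-0.3332  0.073  -0.0048  0.3845] q7 -1.19 t 30.2
```

A tested module in the tray has been knocked: its head went from (113,244) to (102,237). I'll look at it.

Run:
```python
from h import *
s,d=snap('top','t4.png'); a=d['pixels'][180:280,70:200]; b=cv2.resize(a,None,fx=4,fy=4,interpolation=cv2.INTER_CUBIC)
s,e=snap('scene','s4.png'); c=cv2.resize(e['pixels'][240:370,320:510],(520,356),interpolation=cv2.INTER_CUBIC)
cv2.imwrite('pics/t4c.png',cv2.convertScaleAbs(b,alpha=1.6));
```

```text
(no output)
```

View pics/t4c.png

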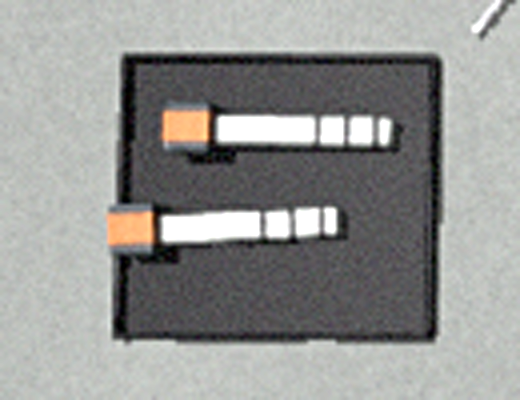

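Run:
```python
from h import *
T=Cam(cams.snapshot('top')); e=cams.snapshot('scene'); S=Cam(e); p=lambda x,y:(x/4+70,y/4+180)
print('copper scene',copper(e['pixels']))
for n,q in dict(head_out=(107,228),head_in=(154,227),tail=(339,221),ohead_out=(162,127),otail=(392,132)).items():
    z=.049 if 'head' in n else .031; print(n,T.at(p(*q),z).round(4))
for n,q in dict(wallL=(124,228),wallLout=(118,228),wallTL=(126,60),wallBL=(119,336),BR=(435,336),TR=(438,60)).items(): print(n,T.at(p(*q),.018).round(4))
for z in(.049,.06): print(z,'scene pred head',S.px(T.at(p(130,228),z)).round(1),S.px(T.at(p(186,127),z)).round(1))
```

```text
copper scene [([117.92, 50.36], 231), ([27.39, 91.48], 1746), ([97.38, 60.41], 134), ([117.37, 62.93], 41), ([64.84, 73.16], 57), ([102.5, 76.11], 76), ([136.44, 88.52], 54), ([119.05, 83.92], 64), ([66.28, 93.99], 134), ([108.07, 102.69], 122), ([130.01, 107.87], 75), ([98.08, 126.39], 109), ([8.83, 131.97], 69), ([55.93, 138.12], 42), ([15.41, 147.98], 95), ([28.16, 153.95], 56), ([191.85, 174.79], 61), ([35.51, 217.14], 65), ([47.81, 244.66], 167), ([33.72, 234.4], 67), ([247.05, 239.03], 179), ([98.3, 286.65], 77), ([102.39, 295.98], 85), ([465.32, 312.66], 172), ([427.0, 322.42], 212), ([318.14, 386.21], 125), ([292.68, 407.02], 114)]
head_out [0.515  0.4654 0.049 ]
head_in [0.5157 0.4337 0.049 ]
tail [0.5209 0.3129 0.031 ]
ohead_out [0.5838 0.4304 0.049 ]
otail [0.5823 0.2778 0.031 ]
wallL [0.5167 0.4642 0.018 ]
wallLout [0.5167 0.4684 0.018 ]
wallTL [0.634  0.4666 0.018 ]
wallBL [0.4423 0.4653 0.018 ]
BR [0.4422 0.2481 0.018 ]
TR [0.6343 0.2493 0.018 ]
0.049 scene pred head [463.7 309.4] [425.2 316.8]
0.06 scene pred head [463.2 303.9] [424.8 311.2]
```

The scene-camera offsets for the knocked head match those of the unmoved one. So it still lies flat inside the tray, beside the other, with its head against the wall. On to new2.

```bash
echo '{"moves": [[-0.042,0.009,0,0.05],[-0.084,0.018,0,0.1],[-0.126,0.027,0,0.15],[-0.168,0.036,0,0.2],[-0.21,0.045,0,0.25],[-0.252,0.054,0,0.3],[-0.294,0.064,0,0.35],[-0.333,0.073,0,0.3845]]}' > next.json && python3 steer.py next.json >/dev/null; echo '{"moves": [[0,0,0,0],[0,0,0,0],[0,0,0,0]]}' > next.json && python3 steer.py next.json
python3 - <<'E'
from h import *
s,d=snap('wrist','w8.png'); C=Cam(d,s); print(copper(d['pixels']))
g=np.array([.552,-.379]);a=.163;u=np.array([np.cos(a),np.sin(a)])
for x,z in((45,.044),(75,.044),(60,.044)): print(C.px([*(g+u*(x-27)/1e3),z]))
crop(d['pixels'],200,60,160,120,5,'w8c.png')
rows([.552,-.379,.014],.163)
E
```

```text
time: 31.5
tool_pos: [0.4926, -0.3634, 0.2439]
eef_rot: [-0.0, 0.996, 0.09, 0.0]
wrist_force: [-0.1, 0.6, 0.4]
finger_gap: 0.045
grip_force: 0.0
[([306.06, 86.05], 110), ([308.64, 102.85], 80), ([553.05, 248.15], 152)]
[306.55285485 108.34267052]
[307.22063906  79.99689283]
[306.90145503  94.1537741 ]
tool d [0.0554 0.0261 0.2299 0.0179] q7 -1.12 t 31.55
```

View pics/w8c.png

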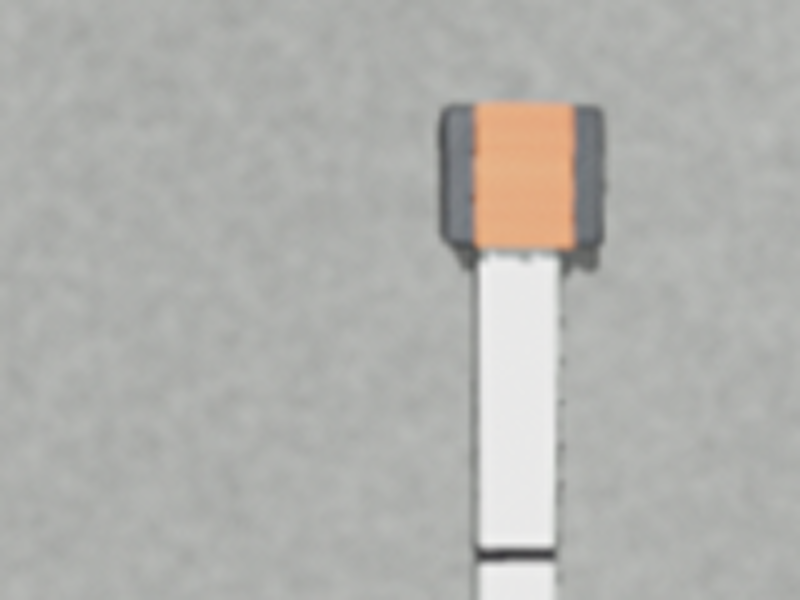

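New2's head is centred at (525,175) in the crop, i.e. full-image (305,95) against a predicted (307,94). That is a 2 mm correction.

```bash
echo '{"moves": [[0.025,0.012,0.03,0.018],[0.0554,0.0245,0.07,0.018],[0.0554,0.0245,0.11,0.018],[0.0554,0.0245,0.15,0.018],[0.0554,0.0245,0.19,0.018],[0.0554,0.0245,0.22,0.018],[0.0554,0.0245,0.2299,0.018],[0.0554,0.0245,0.2299,0.018]]}' > next.json && python3 steer.py next.json && echo '{"moves": [[0,0,0,0],[0,0,0,0],[0,0,0,0],[0,0,0,0],[0,0,0,0],[0,0,0,0]]}' > next.json && python3 steer.py next.json 0.005
echo '{"moves": [[0,0,-0.004,0],[0,0,-0.01,0],[0,0,-0.025,0],[0,0,-0.06,0],[0,0,-0.1,0],[0,0,-0.14,0],[0,0,-0.16,0],[0,0,-0.16,0]]}' > next.json && python3 steer.py next.json
python3 -c "
from h import *
st=robot.read_state();print(st['wrist_torque'],st['wrist_force'])
rows(dw([.5597,.0341,.960],(27,0,175)),.960)"
```

```text
time: 32.35
tool_pos: [0.5507, -0.3781, 0.0127]
eef_rot: [-0.001, 0.997, 0.081, -0.001]
wrist_force: [0.3, -1.1, 0.7]
finger_gap: 0.0448
grip_force: 0.0
time: 32.95
tool_pos: [0.552, -0.3799, 0.0163]
eef_rot: [0.001, 0.997, 0.08, 0.002]
wrist_force: [0.2, 1.6, 7.2]
finger_gap: 0.0162
grip_force: 60.5
time: 33.75
tool_pos: [0.5522, -0.3804, 0.1787]
eef_rot: [0.002, 0.997, 0.079, 0.003]
wrist_force: [1.2, -0.4, -2.5]
finger_gap: 0.0161
grip_force: 59.4
[ 0.02494162 -0.00296264  0.02520623] [ 1.15280841 -0.41541797 -2.45271088]
tool d [ 0.0917 -0.4275  0.0037 -0.8013] q7 -1.19 t 33.75
```

```bash
echo '{"moves": [[0.005,-0.025,0,-0.04],[0.013,-0.06,0,-0.1],[0.022,-0.102,0,-0.18],[0.031,-0.145,0,-0.26],[0.04,-0.188,0,-0.35],[0.049,-0.231,0,-0.44],[0.058,-0.274,0,-0.53],[0.067,-0.317,0,-0.61]]}' > next.json && python3 steer.py next.json >/dev/null
python3 -c "
from h import *
rows(dw([.5597,.0341,.960],(27,0,175)),.960)"
```

```text
tool d [ 0.0846 -0.0727 -0.0022 -0.1876] q7 -1.21 t 34.55
```

```bash
echo '{"moves": [[0.03,-0.026,0,-0.07],[0.058,-0.05,0,-0.14],[0.077,-0.066,0.01,-0.18],[0.0846,-0.0727,0.02,-0.1876],[0.0846,-0.0727,0.04,-0.1876],[0.0846,-0.0727,0.055,-0.1876],[0.0846,-0.0727,0.06,-0.1876],[0.0846,-0.0727,0.06,-0.1876]]}' > next.json && python3 steer.py next.json
python3 - <<'E'
from h import *
D=[.5597,.0341,.960]
rows(dw(D,(27,0,60)),.960)
s,d=snap('wrist','w9.png'); C=Cam(d,s)
for n,L in dict(ribL=(60,29,54),ribR=(60,-29,54)).items(): print(n,((C.px(dw(D,L))-[180,60])*4).round())
a=d['pixels'][60:210,180:380]; g=cv2.cvtColor(a,cv2.COLOR_BGR2HSV); w=cv2.inRange(g,(0,0,215),(180,40,255)); n,_,st,c=cv2.connectedComponentsWithStats(w)
print('white',[((st[i,:4]*4).tolist()) for i in range(1,n) if st[i,4]>30])
m=cv2.inRange(g,(4,90,40),(18,255,255)); n,_,st,c=cv2.connectedComponentsWithStats(m); print('cu',[((st[i,:4]*4).tolist()) for i in range(1,n) if st[i,4]>60])
E
```

```text
time: 35.35
tool_pos: [0.576, 0.0535, 0.1127]
eef_rot: [-0.0, 0.888, 0.46, -0.001]
wrist_force: [-0.8, 0.0, -2.5]
finger_gap: 0.0159
grip_force: 59.3
tool d [ 0.0017 -0.0022  0.0527 -0.005 ] q7 -1.31 t 35.35
ribL [203. 451.]
ribR [566. 449.]
white [[516, 372, 32, 80], [576, 372, 36, 148], [152, 376, 36, 148], [216, 376, 32, 144]]
cu [[296, 432, 224, 168]]
```

```bash
echo '{"moves": [[0.0017,-0.0028,0.003,-0.005],[0.0017,-0.0028,0.015,-0.005],[0.0017,-0.0028,0.028,-0.005],[0.0017,-0.0028,0.04,-0.005],[0.0017,-0.0028,0.048,-0.005],[0.0017,-0.0028,0.052,-0.005],[0.0017,-0.0028,0.052,-0.005]]}' > next.json && python3 steer.py next.json | egrep 'pos|force'; for i in 1 2 3; do echo '{"moves": [[0,0,0.0005,0],[0,0,0.001,0],[0,0,0.001,0]]}' > next.json && python3 steer.py next.json | egrep 'pos|wrist_force'; done
```

```text
tool_pos: [0.575, 0.0578, 0.0611]
wrist_force: [-0.1, -0.4, -3.5]
grip_force: 59.4
tool_pos: [0.5756, 0.0578, 0.0612]
wrist_force: [-0.3, 0.4, -3.6]
tool_pos: [0.5753, 0.0578, 0.0599]
wrist_force: [0.5, -0.7, -2.2]
tool_pos: [0.5753, 0.0578, 0.0588]
wrist_force: [1.4, 0.2, -2.9]
```

```bash
for i in 1 2 3; do echo '{"moves": [[0,0,0.0005,0],[0,0,0.001,0],[0,0,0.001,0]]}' > next.json && python3 steer.py next.json | egrep 'pos|wrist_force'; done
```

```text
tool_pos: [0.5753, 0.0578, 0.0578]
wrist_force: [0.5, -1.0, -3.1]
tool_pos: [0.5753, 0.0578, 0.0568]
wrist_force: [-0.2, 0.5, -3.1]
tool_pos: [0.5754, 0.0578, 0.0563]
wrist_force: [-2.0, -0.6, 2.0]
```

```bash
echo '{"moves": [[0,0,0,0],[0,0,0,0],[0,0,0,0]]}' > next.json && python3 steer.py next.json 0.045 && echo '{"moves": [[0,0,-0.02,0],[0,0,-0.06,0],[0,0,-0.1,0],[0,0,-0.14,0],[0.03,-0.02,-0.17,-0.1],[0.06,-0.05,-0.19,-0.2],[0.09,-0.08,-0.19,-0.3],[0.12,-0.11,-0.19,-0.4]]}' > next.json && python3 steer.py next.json | egrep 'time|pos'
python3 -c "
from h import *
rows([.52,.29,.27],np.pi/2)"
```

```text
time: 38.2
tool_pos: [0.5756, 0.0579, 0.056]
eef_rot: [-0.0, 0.887, 0.462, 0.0]
wrist_force: [0.7, 0.3, -0.2]
finger_gap: 0.0446
grip_force: 0.0
time: 39.0
tool_pos: [0.5538, 0.2207, 0.2469]
tool d [ 0.0609 -0.0473 -0.0231 -0.2061] q7 -1.11 t 39.0
```

```bash
echo '{"moves": [[0.03,-0.024,-0.02,-0.1],[0.06,-0.047,-0.023,-0.2],[0.06,-0.047,-0.023,-0.206],[0.06,-0.047,-0.023,-0.206]]}' > next.json && python3 steer.py next.json | egrep 'time|pos'
python3 - <<'E'
from h import *
s,d=snap('wrist','w10.png'); np.save('w10.npy',[s['tool_pos'].tolist()+s['eef_rot'].tolist()]); crop(d['pixels'],140,40,280,210,2.85,'w10c.png'); d=cams.snapshot('top'); T=Cam(d)
print(copper(d['pixels']),[T.px(dw([.5597,.0341,.960],(60,y,84))) for y in(0,-116)])
E
```

```text
time: 39.4
tool_pos: [0.5198, 0.2884, 0.2689]
[([262.25, 171.2], 83), ([237.31, 206.63], 86)] [array([237.39526098, 206.64091074]), array([262.46657411, 171.44103272])]
```

View pics/w10c.png

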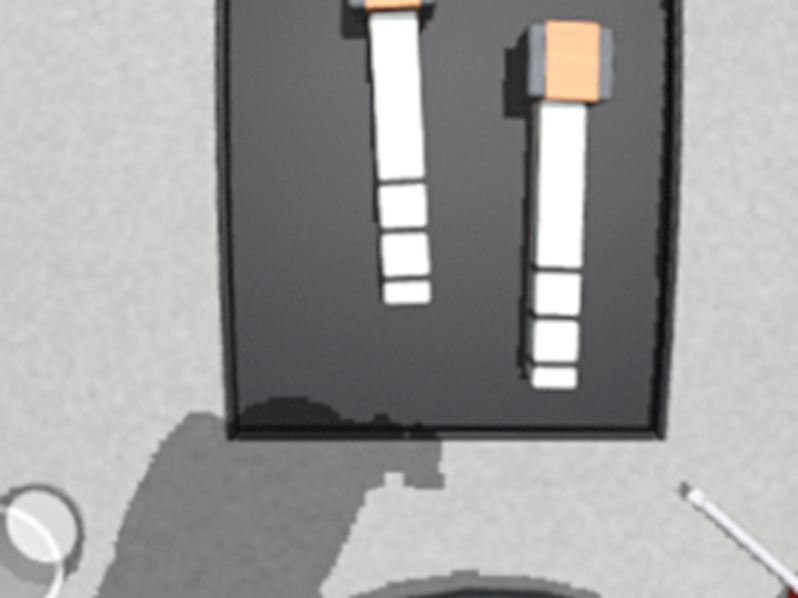

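The knocked module (tail at 408,302, rail top at 394,12) lies parallel beside the other, pushed toward the far wall. Both new heads match their cradles to within 0.3 px. There is plenty of time, so I'll re-lay the knocked module clear of the wall.

Run:
```python
from h import *
w=np.load('w10.npy')[0]; C=Cam(cams.snapshot('wrist'),{'tool_pos':w[:3],'eef_rot':w[3:]}); p=lambda x,y:(x/2.85+140,y/2.85+40)
A=C.at(p(395,30),.031);E=C.at(p(407.5,302),.031);u=(A-E)[:2];u/=np.linalg.norm(u);a=np.arctan2(u[1],u[0]); g=E[:2]+u*.102
print(A,E,a,g); rows([*g,.0195],a)
```

```text
[0.51792809 0.42718308 0.031     ] [0.52270244 0.31457317 0.031     ] 1.6131682240629959 [0.5183818  0.41648162]
tool d [ 0.1305 -0.0036  0.2489 -0.0487] q7 -1.04 t 39.55
```

```bash
echo '{"moves": [[0.045,-0.001,0.02,-0.02],[0.09,-0.003,0.05,-0.049],[0.1305,-0.0036,0.1,-0.049],[0.1305,-0.0036,0.15,-0.049],[0.1305,-0.0036,0.195,-0.049],[0.1305,-0.0036,0.23,-0.049],[0.1305,-0.0036,0.249,-0.049],[0.1305,-0.0036,0.249,-0.049]]}' > next.json && python3 steer.py next.json | grep pos && echo '{"moves": [[0,0,0,0],[0,0,0,0],[0,0,0,0],[0,0,0,0],[0,0,0,0],[0,0,0,0]]}' > next.json && python3 steer.py next.json 0.005
echo '{"moves": [[0,0,-0.004,0],[0,0,-0.01,0],[0,0,-0.02,0],[0,0,-0.03,0],[0,0,-0.03,0]]}' > next.json && python3 steer.py next.json
python3 -c "
from h import *
rows([.495,.386,.05],np.pi/2)"
```

```text
tool_pos: [0.517, 0.4157, 0.0171]
time: 40.95
tool_pos: [0.5182, 0.4193, 0.0229]
eef_rot: [0.0, 0.691, 0.723, 0.002]
wrist_force: [-1.0, -2.2, 7.2]
finger_gap: 0.0157
grip_force: 60.2
time: 41.45
tool_pos: [0.5177, 0.4191, 0.052]
eef_rot: [-0.0, 0.691, 0.723, 0.001]
wrist_force: [-0.1, 0.4, -3.2]
finger_gap: 0.0159
grip_force: 59.0
tool d [-0.032  -0.0241  0.002   0.0457] q7 -1.3 t 41.45
```

```bash
echo '{"moves": [[-0.012,-0.009,0,0.02],[-0.024,-0.018,0,0.04],[-0.032,-0.0241,0,0.0457],[-0.032,-0.0241,0.01,0.0457],[-0.032,-0.0241,0.02,0.0457],[-0.032,-0.0241,0.026,0.0457],[-0.032,-0.0241,0.026,0.0457]]}' > next.json && python3 steer.py next.json | egrep 'pos|force'; for i in 1 2 3; do echo '{"moves": [[0,0,0.0005,0],[0,0,0.001,0],[0,0,0.001,0]]}' > next.json && python3 steer.py next.json | egrep 'pos|wrist_force'; done
```

```text
tool_pos: [0.4945, 0.3855, 0.0232]
wrist_force: [0.4, 0.2, -3.6]
grip_force: 59.1
tool_pos: [0.4944, 0.3856, 0.023]
wrist_force: [-0.9, 0.2, -0.4]
tool_pos: [0.4944, 0.3856, 0.0229]
wrist_force: [-1.9, -2.6, 8.0]
tool_pos: [0.4944, 0.3857, 0.0229]
wrist_force: [-3.3, -3.8, 15.4]
```

```bash
echo '{"moves": [[0,0,-0.001,0],[0,0,-0.001,0],[0,0,-0.001,0]]}' > next.json && python3 steer.py next.json 0.045 | egrep 'gap|force' && echo '{"moves": [[0,0,-0.02,0],[0,0,-0.06,0],[0,0,-0.11,0],[0,0,-0.16,0],[-0.04,0,-0.2,0.06],[-0.08,0,-0.21,0.12],[-0.12,0,-0.21,0.18],[-0.165,0,-0.21,0.24]]}' > next.json && python3 steer.py next.json 0.06 | egrep 'time|pos'
python3 - <<'E'
from h import *
H=dw([.5597,.0341,.960],(-122,0,200));print(H);rows(H,.96)
d=cams.snapshot('top');print(copper(d['pixels']))
E
```

```text
wrist_force: [-0.4, -0.5, -0.2]
finger_gap: 0.0449
grip_force: 0.0
time: 44.15
tool_pos: [0.4945, 0.2191, 0.2324]
[ 0.48973056 -0.06584137  0.2       ]
tool d [-0.2778  0.0636  0.0324  0.369 ] q7 -1.2 t 44.15
[([262.35, 171.25], 85), ([237.21, 206.68], 87)]
```

```bash
echo '{"moves": [[-0.045,0.01,0,0.06],[-0.09,0.02,0,0.12],[-0.135,0.03,0,0.18],[-0.18,0.041,0,0.24],[-0.225,0.051,0.01,0.3],[-0.265,0.061,0.02,0.35],[-0.2778,0.0636,0.032,0.369],[-0.2778,0.0636,0.032,0.369]]}' > next.json && python3 steer.py next.json >/dev/null; echo '{"moves": [[0,0,0,0],[0,0,0,0]]}' > next.json && python3 steer.py next.json
python3 - <<'E'
from h import *
D=[.5597,.0341,.960]; rows(dw(D,(-122,0,70)),.96)
s,d=snap('wrist','w11.png'); C=Cam(d,s); print(C.px(dw(D,(-122,0,100))))
a=d['pixels'][170:260,230:330]; m=(a.max(2)<45).astype(np.uint8); n,_,st,c=cv2.connectedComponentsWithStats(m); print([(st[i].tolist(),c[i].round()) for i in range(1,n) if st[i,4]>100])
e=cams.snapshot('top'); print(copper(e['pixels']))
E
```

```text
time: 45.2
tool_pos: [0.4908, -0.0625, 0.2006]
eef_rot: [-0.0, 0.886, 0.464, 0.001]
wrist_force: [-0.5, -0.0, 0.3]
finger_gap: 0.0598
grip_force: 0.0
tool d [-0.0033  0.001   0.1306  0.0057] q7 -1.0 t 45.2
[281.269443   208.25081719]
[([38, 14, 26, 17, 225], array([50., 21.]))]
[([262.24, 171.3], 83), ([237.15, 206.64], 85), ([115.86, 210.99], 83), ([114.38, 244.09], 86)]
```

```bash
echo '{"moves": [[-0.0033,0.001,0.04,0.0057],[-0.0033,0.001,0.08,0.0057],[-0.0033,0.001,0.115,0.0057],[-0.0033,0.001,0.1306,0.0057],[-0.0033,0.001,0.1306,0.0057]]}' > next.json && python3 steer.py next.json && echo '{"moves": [[0,0,0,0],[0,0,0,0],[0,0,0,0],[0,0,0,0]]}' > next.json && python3 steer.py next.json 0.032
echo '{"moves": [[0.0003,-0.0087,0,0.071],[0.0012,-0.0174,0,0.143],[0.0028,-0.0259,0,0.214],[0.0049,-0.0344,0,0.286],[0.0077,-0.0426,0,0.357],[0.011,-0.0507,0,0.428],[0.0149,-0.0585,0,0.5],[0.0194,-0.066,0,0.571]]}' > next.json && python3 steer.py next.json
```

```text
time: 45.8
tool_pos: [0.4882, -0.067, 0.0677]
eef_rot: [-0.001, 0.887, 0.461, -0.001]
wrist_force: [-0.5, -0.2, 0.6]
finger_gap: 0.06
grip_force: 0.0
time: 46.2
tool_pos: [0.4897, -0.0683, 0.0701]
eef_rot: [0.001, 0.888, 0.46, 0.001]
wrist_force: [-0.7, -0.2, -0.3]
finger_gap: 0.0318
grip_force: 0.0
time: 47.0
tool_pos: [0.4458, -0.0159, 0.0696]
eef_rot: [0.001, 0.982, 0.189, -0.001]
wrist_force: [-0.6, -5.3, 0.4]
finger_gap: 0.0321
grip_force: 2.1
```

```bash
echo '{"moves": [[0.0003,-0.0087,0,0.071],[0.0012,-0.0174,0,0.143],[0.0028,-0.0259,0,0.214],[0.0049,-0.0344,0,0.286],[0.0077,-0.0426,0,0.357],[0.011,-0.0507,0,0.428],[0.0149,-0.0585,0,0.5],[0.0194,-0.066,0,0.571]]}' > next.json && python3 steer.py next.json
echo '{"moves": [[0.0003,-0.0087,0,0.071],[0.0012,-0.0174,0,0.143],[0.0028,-0.0259,0,0.214],[0.0049,-0.0344,0,0.286],[0.0062,-0.0385,0,0.32],[0.0077,-0.0426,0,0.357],[0.0092,-0.0467,0,0.39],[0.011,-0.0507,0,0.428]]}' > next.json && python3 steer.py next.json
```

```text
time: 47.8
tool_pos: [0.4399, 0.0546, 0.0698]
eef_rot: [-0.0, 0.996, -0.094, 0.0]
wrist_force: [0.0, 0.4, -0.8]
finger_gap: 0.0319
grip_force: 0.0
time: 48.6
tool_pos: [0.4601, 0.1023, 0.0697]
eef_rot: [-0.0, 0.953, -0.303, 0.0]
wrist_force: [-1.0, -0.7, 0.3]
finger_gap: 0.0318
grip_force: 0.0
```

```bash
echo '{"moves": [[0,0,0,0],[0,0,0,0]]}' > next.json && python3 steer.py next.json; python3 -c "
from h import *
rows(dw([.5597,.0341,.960-np.pi/2],(-122,0,70)),.96-np.pi/2)"
```

```text
time: 48.8
tool_pos: [0.4597, 0.1017, 0.0694]
eef_rot: [0.0, 0.953, -0.302, 0.0]
wrist_force: [0.1, -0.0, 0.0]
finger_gap: 0.0319
grip_force: 0.0
tool d [-0.0014 -0.0019 -0.0006 -0.0023] q7 -2.73 t 48.8
```

```bash
echo '{"moves": [[0,0,0,0],[0,0,0,0],[0,0,0,0]]}' > next.json && python3 steer.py next.json 0.06 | grep gap; echo '{"moves": [[0,0,-0.05,0],[0,0,-0.1,0],[0,0,-0.15,0],[-0.04,0.0,-0.2,0],[-0.08,0,-0.22,0],[-0.12,0,-0.22,0],[-0.12,0,-0.22,0],[-0.12,0,-0.22,0]]}' > next.json && python3 steer.py next.json | egrep 'time|pos'
python3 - <<'E'
from h import *
s,d=snap('top','t5.png'); T=Cam(d); print(copper(d['pixels'])); D=[.5597,.0341,.960-np.pi/2]
print([T.px(dw(D,(60,y,84))).round(1) for y in(0,-116)],T.px(dw(D,(-122,0,100))))
crop(d['pixels'],85,100,340,255,2.35,'t5c.png')
E
```

```text
finger_gap: 0.0599
time: 49.9
tool_pos: [0.3612, 0.1713, 0.2897]
[([268.29, 201.73], 85), ([115.86, 210.95], 83), ([304.29, 226.47], 85), ([114.34, 244.14], 87)]
[array([268.8, 201.2]), array([304.6, 226.1])] [228.67274084 257.19854151]
```

View pics/t5c.png

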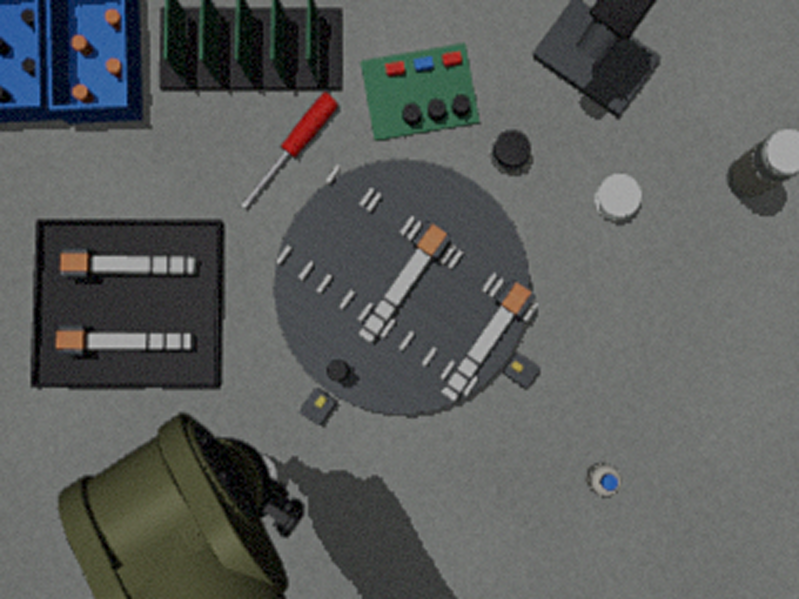

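The top view shows the deck back at its starting detent, with the handle at (339,371) beside its brass mark. Both new modules are in cradles with heads away from the post, both tested modules lie flat in the tray, and the bystanders I can see are where they were; the cup is hidden under the arm, 0.29 m up.

```bash
python3 -c "
from h import *
print(workorder.close_job())"
```

```text
the job is handed in; nothing more can be done
None
```

I handed the job in at about 50 s on the robot's clock: both inspected modules lie flat in the tray (one was knocked aside and re-laid), both new modules are in cradles 1 and 3 with heads away from the handle post, and the table is back at its starting detent.

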